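# Fit the retaining ring that holds a lid nest on its spindle

## Robot

A 6-joint arm with a two-finger parallel gripper is mounted at the origin on the work surface. World frame = base frame: x ahead of the robot, y to its left, z up, the work surface at z = 0. Lengths are in m, angles in degrees, forces in N, time in s.
With the tool pointing down it reaches from about 0.375 to 0.9 m from the base axis. Payload 3.1 kg.
Tool frame: the origin (TCP) lies midway between the tips of the shut fingers; the grasp point (between the pads) lies 19 mm behind it; z points along the fingers, y is the direction in which the jaws open and shut (so a half turn about z gives the same grasp; the last joint's range is limited). The gripper opens to 87 mm and grips with 3 to 60 N. Pads are 19 mm wide; open, the fingers measure 117 mm over their backs; the gripper's body (75 mm by 190 mm) begins 51 mm behind the grasp point.
Start: joints at [-82.363, 30.224, 82.088, -0, 67.689, -10.227], TCP at [0.192, -0.595, 0.223] pointing down, gripper open.
Joint ranges: [-176.69, 176.69], [-43.24, 126.21], [12.49, 139.97], [-82, 262], [0, 151.66], [-163.58, 163.58]. Speed limits (degrees/s): [159.86, 159.86, 180, 180, 180, 180].

## Interface

Orientations are given as [roll, pitch, yaw] about the fixed x, y, z axes, in that order (R = Rz(yaw) Ry(pitch) Rx(roll)).
In Python, from rig import * gives the robot as it stands.
- The arm moves only by the tool send_rows, never from a script. Its argument "deltas" is a list of rows, each an object of numbers: "x", "y", "z": the shift along the tool's x, y, z in cm; "ax", "ay", "az": the turn, a rotation vector about the tool's x, y, z in rad; "claw": the finger opening in cm, from 0 to 8.7. In form: [{"x": .., "y": .., "z": .., "ax": .., "ay": .., "az": .., "claw": ..}, ...]. A call has exactly 10 rows; each row shifts and turns the commanded pose from where the row before left it, along the tool's axes as they then stand; what a row does not reach is not made up. A row lasts 1/10 s, in which the tool goes at most 50 mm and 8.59 degrees, less where a joint would pass 70% of its speed; a pose out of reach is approached as far as the arm can. A call is refused whole if a number of a shift passes 5 or a number of a turn 0.15, either way. A call with a gripper value outside its range is refused whole. The fingers move at their own pace and stop on an object; "newtons" is the grip in N (left out, the last holds). Time passes only in rows, so rows that do not move let the fingers close, or fill a call up. It gives the time, the measured TCP pose, the force and the opening at its end, in the units of the state.
- get_obs(): the state, without advancing time (a new reading comes with each control period).
- read_camera(name): name is "side" or "top" or "wrist"; returns (picture, depth): 420x560x3 uint8, red, green, blue; 420x560 float32, m along the optical axis (not along the pixel's ray), 0 where there is no reading.
- camera_model(name): a dict with "mtx" (3x3 intrinsics, pixels), "R" (3x3) and "t" (3): a world point X has camera coordinates R X + t; the wrist camera has in their place "T_tool_cam" (4x4, takes a point from camera to tool coordinates, whose origin is the TCP and whose axes are the flange's). Camera axes: x right, y down, z forward; pixel columns grow to the right and rows downward; lengths in m; the calibration is good to about 2 mm. The wrist camera is an equidistant fisheye: a pixel r from the principal point sees the ray r / f radians off the axis. A picture is of the moment at which its call begins: read the wrist's pose just before it. camera_model takes no time and is no camera call.
- job_done(): hands the job in, once; it reports no verdict.
The state is a dict: "time_s": time; "q": joint angles; "joint_velocities": joint speeds; "joint_torque": joint torques, N m; "tool_pos": TCP position; "orientation": TCP orientation; "force": force on the tool from outside, world axes, zero at the start; "moment": the same for the moment, N m; "width": finger opening in m.
Only numpy, scipy, OpenCV 4.12 (cv2) and the standard library are available. Lean on these libraries where they do the work, as an engineer would, in place of code of your own. Each camera call takes 0.05 s, during which the arm holds its last target.

## Task

Take the retaining-ring pliers out of the wooden block, put their pins into the two lug holes of the open steel ring on the cork mat, and spread the ring just enough to pass over the lid nest's spindle without overstretching it. Slide it down the spindle, press the sprung nest gently down with it until it stops, and let the ring close fully into the groove. Put the pliers back upright in the block's pocket and let go; handle the ring only with the pliers and leave the other things on the bench alone.

Things in the scene. Friction and masses are not known exactly. Their poses are not given: they have to be found in the camera images.
- fixture: Lid nest: fixed grey cast base 160 x 160 mm, a spindle carrier clamped on its column and a sprung aluminium nest plate (190 mm) round the upright spindle. Origin: centre of the base's underside, on the spindle's axis; z up. The carrier is clamped anywhere within 10 mm of height, so all heights above the base are known only to that: add h = 0 to 10 mm to those given at the other points.
- axis (a point): Point on the spindle's axis 130 mm above the base's underside, over the spindle. Oiled steel spindle, heights over the base's underside: 45.2 mm diameter groove from 74 + h to 79.5 + h, 50 mm land with a rounded edge up to a shoulder at 96.5 + h, 44 mm nose up to 112 + h. Below it the nest's flat hub, 76 mm diameter, rides on a spring.
- foot (a point): Point on the spindle's axis at the base's underside. The nest's hub: free, its top stands at 78 + h, hiding most of the groove; pressed 4 mm down it meets a firm stop, its top level with the groove's lower edge. 5 N starts it, 10 N holds it at the stop; over 30 N from the ring harms it. Once in the groove, the ring is lifted by this spring against the groove's upper edge.
- ring: Open retaining ring of dark spring steel, 4 mm thick, 46 mm inside, 58 mm outside diameter relaxed, 50 g. Origin: centre of its underside; x points to the open end with the lugs, z up. It starts flat on the mat. Spread round the 50 mm land its back bears on the spindle, its origin 2.5 mm off the axis away from the lugs; closing in the groove it centres itself to 1 mm.
- ring_left (a joint): How far the ring's left arm (+y) is swung open about the ring's back, rad: 0 relaxed or seated. The ring clears the 50 mm land when both arms stand at 0.135 or more; above 0.22 it is overstretched. 0.01 rad moves a lug 0.52 mm. It takes about 3.5 N at each lug to start and 9 N at 0.15 rad; spread, it stays on the pins and can be carried.
- ring_right (a joint): The same for the right arm (-y).
- lug_left (a point): Centre of the hole in the left lug, on the ring's top face; relaxed at x 30.5, y +8, z 4 mm in the ring's frame, spread to 0.15 rad at x 31, y 15.6. The hole is 6 mm wide and goes through; the lug is 11 mm wide.
- lug_right (a point): The same for the right lug, at negative y.
- mat: Fixed cork mat 80 x 80 mm, 3 mm thick, on which the ring lies. Origin: centre of its underside.
- pliers: Straight external retaining-ring pliers, 165 mm long, 150 g, in the block with tips down and black rubber grips up. Origin: on the joint pin; z up along the grips, y from the right lever to the left (the line along which the grips are squeezed). Alike from both sides. In the fingers they may slip along z or tilt by some mm; as the grips come together they move towards the tips by up to 12 mm.
- grips (a point): Point midway between the two grips, 75 mm above the pliers' origin. The grips reach from 50 to 106 mm above the origin, 16 mm wide in x, 9 mm thick. Over both they measure 55 mm here when free, the V opening upwards, and 26 mm and parallel at a squeeze of 0.20. A finger guard, 49.5 to 54.5 mm above the origin, stands out 5 mm on each side.
- pin_left (a point): Root of the left tip's pin, at the 10 x 8 mm flat shoulder that rests on the lug; 58 mm below the pliers' origin when free, 56 mm at a squeeze of 0.20. The pin below it is 3.2 mm in diameter and 3.8 mm long.
- pin_right (a point): The same for the right tip.
- pliers_left (a joint): Squeeze of the pliers, rad, both levers alike: 0 free, stop at 0.29. Squeezing the grips spreads the tips: each pin lies 5.5 mm + 58 mm x squeeze from the middle, so 0.045 fits the relaxed lugs and 0.21 opens the ring to about 0.15. A return spring opens them: about 0.45 N m on each lever when free, 0.65 at 0.20; the spread ring adds 0.5.
- block: Fixed wooden tool block 60 x 96 mm, 72 mm high. Origin: centre of its underside; z up. Its central pocket, open at the top, 67 mm deep, is 15 mm (x) by 29 mm (y). The pliers hang in it by their round 31 mm joint boss on the pocket's two edges, their y along the block's y (either way round), their origin 77 mm above the block's origin.
- plates: Bystander: stack of perforated aluminium steam plates, 170 mm diameter, 42 mm high. Origin: centre of its underside.
- tumbler: Bystander: pink-grey drinking tumbler with a white cap, 68 mm diameter, 133 mm high. Origin: centre of its underside.
- tray: Bystander: grey plastic tray 120 x 90 x 30 mm with spare rings. Origin: centre of its underside.
Not all that is in view belongs to the job. Leave any red or turquoise look-alike of the block alone. What is shaped like the pliers but blue or orange is not meant.

How it is judged (in metres and radians):
On the way, in this order (a step that is already met when the one before it is completed fails the run):
1. the ring is spread by the pliers: both arms opened past 0.10 rad with the pliers pressing on the ring (value of joint each of ring_left, ring_right above 0.1 rad and contact force between pliers and ring above 2 N), for 0.2 s.
2. the ring has closed in the groove: both arms below 0.03 rad, at the groove's height, centred within 2 mm, level (value of joint each of ring_left, ring_right below 0.03 rad and z of ring in the frame of fixture between 0.072 and 0.088 m and horizontal distance between ring and fixture below 0.002 m and angle between ring's own z axis and vertical below 0.04 rad), for 0.2 s.
At the end, for the whole second after the job is handed in: Ring closed in the groove (arms under 0.03 rad, underside 72 to 88 mm above the base's underside, within 2 mm of the axis, level to 0.04 rad); pliers upright in the block's pocket (origin 72 to 83 mm up, within 8 mm of its axis, tilt under 0.12 rad), released and at rest (all of step 2 and z of pliers in the frame of block between 0.072 and 0.083 m and horizontal distance between pliers and block below 0.008 m and angle between pliers's own z axis and vertical below 0.12 rad and linear speed of each of pliers, ring below 0.02 m/s); the robot touches nothing.
It fails at once if the ring is overstretched: an arm opened beyond 0.22 rad (value of joint any of ring_left, ring_right above 0.22 rad).
It fails at once if the ring is pressed on the nest with more than 30 N (contact force between ring and nest above 30 N).
It fails at once if the fingers push the ring (more than 1 N) (contact force between the fingers and ring above 1 N).
It fails at once if a bystander is moved by more than 15 mm (distance of any of plates, tumbler, tray from where it was at the start of the episode above 0.015 m).
It also fails if it takes over 72 s, if anything falls off the work surface, if the arm or the gripper's body presses on something with over 40 N, if the wrist force passes 120 N, or if a joint passes its speed limit or range.

## Working session

There is one attempt and no reset: what is moved stays moved. The work goes in short steps, Python scripts to look and compute and a tool call to move; the robot and the scene stay as the last step left them, time stands still between calls to the robot, and variables do not carry over. Pictures are saved under pics/ and viewed, and the job is handed in when it is done.

Besides the shell and the picture viewer there is one more tool, called after ">>>" in YAML: its name, and indented under it one key for each argument. send_rows: Moves the arm, as the interface text tells. Its arguments: {"type":"object","properties":{"deltas":{"type":"array"},"newtons":{"type":"number"}},"required":["deltas"]}

```bash
ls; mkdir -p pics; python3 - <<'E'
from rig import *
import cv2,numpy as np
print(get_obs())
for n in ["side","top","wrist"]:
    p,d=read_camera(n)
    cv2.imwrite(f"pics/{n}0.png",p[:,:,::-1]); np.savez(f"pics/{n}0.npz",p=p,d=d)
    print(n,camera_model(n),(d>0).mean())
E
```

```text
pics
{'time_s': 0.0, 'q': array([-8.23622754e+01,  3.02784767e+01,  8.21571714e+01, -1.67318789e-03,
        6.76902699e+01, -1.02280076e+01]), 'joint_velocities': array([ 0.04610222, -0.01998461, -0.08038493,  0.01714721, -0.04826169,
        0.02709976]), 'joint_torque': array([-1.31405530e-03, -4.40050220e+01, -1.76591992e+01,  6.30841870e-02,
        5.81904093e-02, -1.72732975e-04]), 'tool_pos': array([ 0.19165387, -0.59410441,  0.22157254]), 'orientation': array([-1.79875808e+02, -2.08367459e-02,  1.78663465e+01]), 'force': array([ 0.09850859,  0.84168578, -0.5219563 ]), 'moment': array([-0.00472439,  0.01186853,  0.03260278]), 'width': 0.08731297130520138}
side {'mtx': array([[489.57671483,   0.        , 289.44691077],
       [  0.        , 489.57671483, 206.68592816],
       [  0.        ,   0.        ,   1.        ]]), 'R': array([[-0.8185335 , -0.57440796, -0.00764211],
       [-0.3965092 ,  0.57455311, -0.71600921],
       [ 0.41567219, -0.58304735, -0.69804901]]), 't': array([0.49483769, 0.24856884, 0.82027657])} 0.9956802721088436
top {'mtx': array([[433.3553669 ,   0.  
[... 217 characters left out ...]
-2.05737771e-02, -1.39028848e-01],
       [ 1.38983326e-01,  3.63318321e-03, -9.90288057e-01]]), 't': array([0.06683208, 0.51886785, 0.89447275])} 0.9961394557823129
wrist {'mtx': array([[325.1922621,   0.       , 283.8958013],
       [  0.       , 325.1922621, 204.502492 ],
       [  0.       ,   0.       ,   1.       ]]), 'T_tool_cam': array([[ 1.01745631e-03, -9.61215790e-01, -2.75795522e-01,
         7.61370769e-02],
       [ 9.99999480e-01,  9.59446169e-04,  3.45259335e-04,
         1.87625034e-03],
       [-6.72577672e-05, -2.75795730e-01,  9.61216266e-01,
        -1.62322945e-01],
       [ 0.00000000e+00,  0.00000000e+00,  0.00000000e+00,
         1.00000000e+00]])} 0.9844642857142857
```

View pics/top0.png

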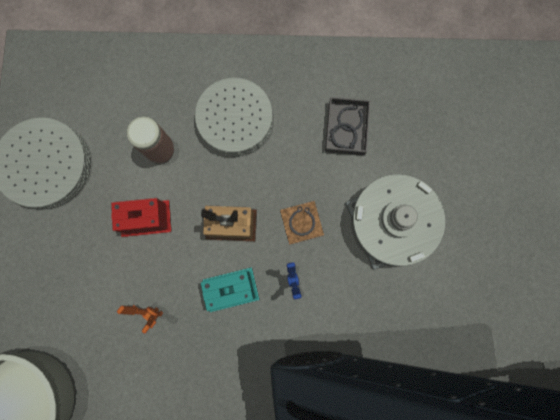

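View pics/side0.png

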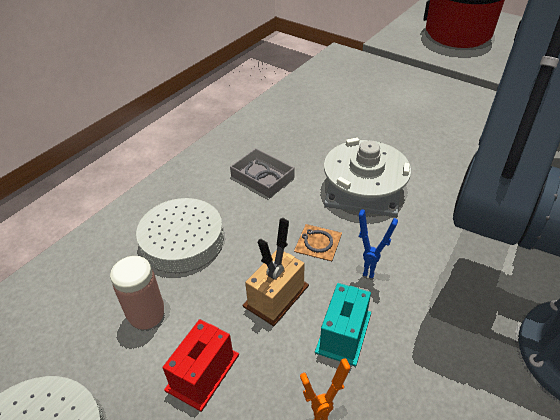

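View pics/wrist0.png

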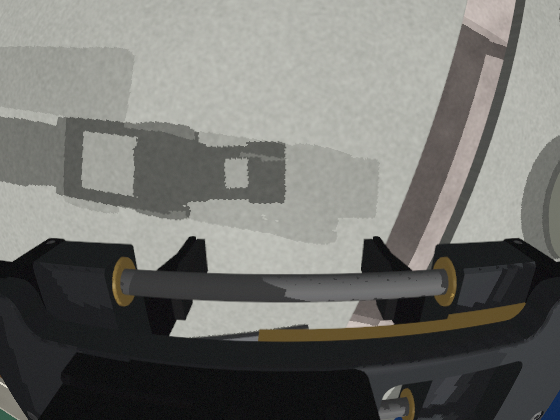

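Top view: the wooden block with black-gripped pliers is at about (228,222), the ring on the cork mat at (302,221), and the nest at (400,220). Look-alikes are the red block (140,215), turquoise block (228,290), blue pliers (293,280) and orange pliers (140,315). I'll use the wooden block and black pliers, since they match the description, and confirm them with crops.

```bash
cat > h.py <<'E'
import numpy as np,cv2
from rig import *
def world(cam,u,v,d):
    m=camera_model(cam);K=m["mtx"]
    c=np.array([(u-K[0,2])/K[0,0]*d,(v-K[1,2])/K[1,1]*d,d])
    return (c.T-m["t"])@m["R"]
def ray(cam,u,v,z):
    m=camera_model(cam);K=m["mtx"];R=m["R"]
    o=-R.T@m["t"]; r=R.T@np.array([(u-K[0,2])/K[0,0],(v-K[1,2])/K[1,1],1])
    return o+r*(z-o[2])/r[2]
def proj(cam,X):
    m=camera_model(cam);c=m["R"]@X+m["t"];p=m["mtx"]@c;return p[:2]/p[2]
def cloud(cam,d):
    m=camera_model(cam);K=m["mtx"];v,u=np.mgrid[:420,:560]
    c=np.stack([(u-K[0,2])/K[0,0]*d,(v-K[1,2])/K[1,1]*d,d],-1)
    return (c-m["t"])@m["R"]
E
python3 - <<'E'
from h import *
out=[]
t=np.load("pics/top0.npz");s=np.load("pics/side0.npz")
a=cv2.resize(t['p'][170:270,190:330],None,fx=5,fy=5,interpolation=cv2.INTER_CUBIC)[:,:,::-1]
b=cv2.resize(s['p'][205:325,235:375],None,fx=5,fy=5,interpolation=cv2.INTER_CUBIC)[:,:,::-1]
cv2.imwrite("pics/ca.png",a);cv2.imwrite("pics/cb.png",b)
for n,D in(("top",t),("side",s)):
    P=cloud(n,D['d']);hsv=cv2.cvtColor(D['p'],cv2.COLOR_RGB2HSV)
    z=P[...,2]
    tab=z[(P[...,0]>0.3)&(P[...,0]<.8)&(abs(P[...,1])<.3)]; print(n,"table median z",np.median(tab[abs(tab)<.01]))
    # block top
    m=(abs(z-.072)<.006)&(hsv[...,0]>8)&(hsv[...,0]<25)&(hsv[...,1]>80)
    Q=P[m];print("block",m.sum(),Q.mean(0) if m.sum() else 0); r=cv2.minAreaRect((Q[:,:2]*1000).astype(np.float32));print(r)
    m=(abs(z-.003)<.004)&(hsv[...,0]>5)&(hsv[...,0]<25)&(hsv[...,1]>80)
    Q=P[m]; r=cv2.minAreaRect((Q[:,:2]*1000).astype(np.float32));print("mat",m.sum(),r)
E
```

```text
top table median z 0.0012577848073045098
block 1030 [0.47552257 0.20651813 0.07314166]
((426.0741271972656, 269.2591552734375), (104.90113067626953, 302.3706359863281), 43.174556732177734)
mat 1078 ((400.43768310546875, 219.54275512695312), (253.28211975097656, 466.03485107421875), 6.40350866317749)
side table median z 0.0006514909803000256
block 1398 [0.46753042 0.23044508 0.07228515]
((482.8399353027344, 263.9654541015625), (371.7740478515625, 231.93443298339844), 5.852948188781738)
mat 1256 ((502.4535827636719, -296.05950927734375), (360.5670166015625, 1484.895751953125), 2.0726706981658936)
```

View pics/ca.png

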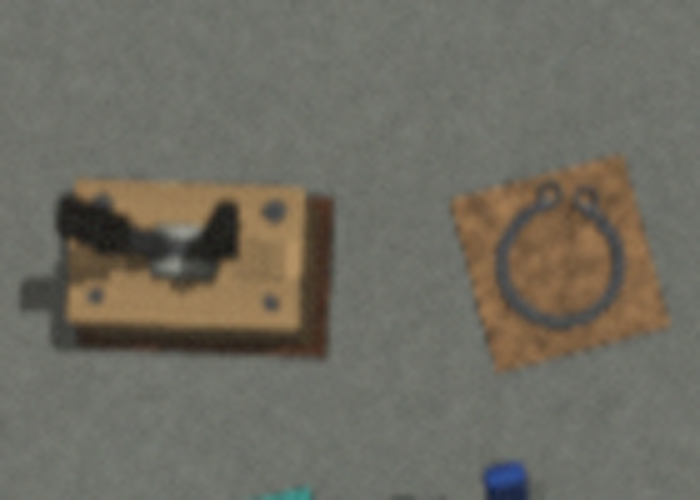

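View pics/cb.png

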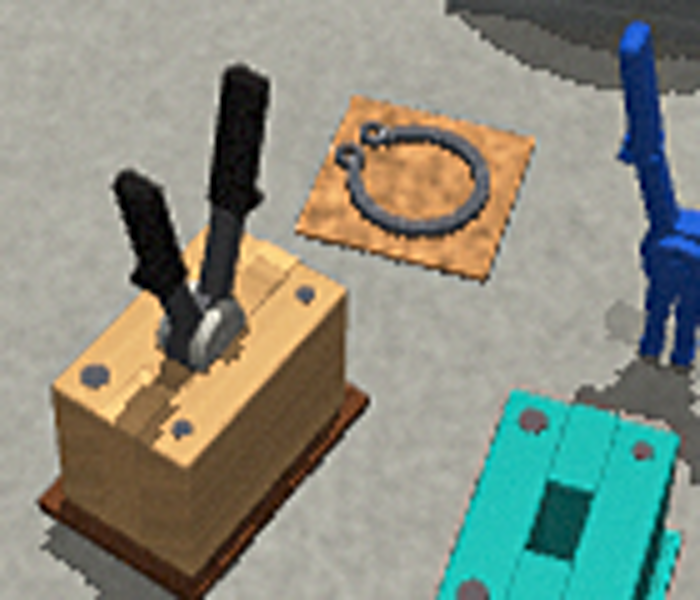

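The crops confirm it: black rubber grips sit in the wooden block at (228,222), and the open ring lies on cork with its lugs towards +x. Next I'll get precise poses.

```bash
python3 - <<'E'
from h import *
t=np.load("pics/top0.npz");s=np.load("pics/side0.npz")
regs={"top":dict(block=(195,195,262,248),mat=(275,195,330,250),fix=(345,165,455,275)),"side":dict(block=(240,245,312,326),mat=(292,220,345,264),fix=(318,135,415,215))}
def fitc(xy):
    A=np.c_[2*xy,np.ones(len(xy))];b=(xy**2).sum(1);c=np.linalg.lstsq(A,b,rcond=None)[0];return c[:2],np.sqrt(c[2]+c[0]**2+c[1]**2)
for n,D in(("top",t),("side",s)):
    hsv=cv2.cvtColor(D['p'],cv2.COLOR_RGB2HSV).astype(int);P=cloud(n,D['d'])
    def sub(k):
        m=np.zeros((420,560),bool);a,b,c,d=regs[n][k];m[b:d,a:c]=1;return m
    z=P[...,2]
    m=sub("block")&(abs(z-.072)<.005); Q=P[m]
    print(n,"block z",np.median(Q[:,2]),m.sum(),cv2.minAreaRect((Q[:,:2]*1000).astype(np.float32)))
    m=sub("mat")&(hsv[...,1]>90)&(hsv[...,0]<25); vu=np.argwhere(m)
    XY=np.array([ray(n,u,v,.003)[:2] for v,u in vu]);print("mat",cv2.minAreaRect((XY*1000).astype(np.float32)),m.sum())
    # ring : dark & low saturation inside mat hull
    hull=cv2.convexHull(vu[:,::-1].astype(np.int32));mm=np.zeros((420,560),np.uint8);cv2.fillConvexPoly(mm,hull,1)
    mm=cv2.erode(mm,np.ones((3,3)))
    r=(mm>0)&(hsv[...,1]<75);vu=np.argwhere(r);XY=np.array([ray(n,u,v,.007)[:2] for v,u in vu])*1000
    c,R=fitc(XY);d=np.hypot(*(XY-c).T);k=d<R+4
    c,R=fitc(XY[k]);ang=np.degrees(np.arctan2(*(XY-c).T[::-1]))
    d=np.hypot(*(XY-c).T);far=d>30;print("ring",len(XY),c,R,"lug px ang/dist",[(round(a),round(b,1)) for a,b in zip(ang[far],d[far])])
    h=np.histogram(ang,np.arange(-180,181,10))[0];print(h)
    # fixture heights
    Q=P[sub("fix")];zz=Q[:,2];hh,e=np.histogram(zz,np.arange(0.05,.13,.002));print([(round(x*1000),int(y)) for x,y in zip(e,hh) if y>15])
E
```

```text
top block z 0.07310624579414503 1006 ((495.0130615234375, 197.84429931640625), (96.04527282714844, 60.29014587402344), 89.07489776611328)
mat ((501.9897155761719, 41.94514083862305), (78.31523132324219, 78.60647583007812), 16.421142578125) 977
ring 217 [501.95309805  41.5279832 ] 26.45843265958276 lug px ang/dist [(7, np.float64(35.8)), (15, np.float64(34.3)), (11, np.float64(33.9)), (7, np.float64(33.6)), (3, np.float64(33.4)), (-19, np.float64(35.5)), (15, np.float64(32.2)), (4, np.float64(31.2)), (-13, np.float64(32.1)), (-16, np.float64(32.7)), (-20, np.float64(33.4)), (-23, np.float64(34.3)), (21, np.float64(30.6)), (-25, np.float64(32.2)), (-28, np.float64(33.3)), (-27, np.float64(30.2)), (-30, np.float64(31.3))]
[ 6  6  6  6  5  6  6  6  5  6  6  6  5  5  7 11  8  0  8  9  6  6  6  5
  5  5  6  6  6  6  5  6  7  7  6  6]
[(62, 93), (64, 841), (66, 2342), (68, 1546), (70, 263), (72, 33), (74, 22), (76, 74), (78, 136), (80, 64), (82, 16), (84, 106), (86, 242), (88, 180), (90, 25), (104, 43), (106, 33), (118, 66), (120, 197), (122, 116)]
side block z 0.07241484274339043 1231 ((49
[... 6879 characters left out ...]
.float64(41.1)), (113, np.float64(40.6)), (116, np.float64(40.3)), (119, np.float64(40.1)), (122, np.float64(39.9)), (124, np.float64(39.8)), (127, np.float64(39.9)), (130, np.float64(40.0)), (83, np.float64(56.6)), (100, np.float64(46.8)), (102, np.float64(46.0)), (104, np.float64(45.3))]
[ 7  7  8  9  9  9  8 11 11 10  8 10 10 12  5 11 12  6  5  4  5  3  3  3
 18 23 24 30 24 19 18 13 13  6  5  5]
[(58, 20), (60, 51), (62, 115), (64, 738), (66, 1449), (68, 401), (70, 63), (72, 42), (74, 54), (76, 100), (78, 101), (80, 38), (82, 31), (84, 87), (86, 160), (88, 51), (90, 17), (94, 20), (96, 19), (100, 25), (102, 19), (104, 36), (106, 27), (110, 16), (112, 19), (116, 20), (118, 71), (120, 122)]
```

```bash
python3 - <<'E'
from h import *
t=np.load("pics/top0.npz");s=np.load("pics/side0.npz")
for n,D,b in(("top",t,(345,165,455,275)),("side",s,(318,135,415,215))):
    P=cloud(n,D['d']);m=np.zeros((420,560),bool);m[b[1]:b[3],b[0]:b[2]]=1;z=P[...,2]
    for lo,hi,k in((.115,.125,"nose44"),(.082,.092,"hub76"),(.060,.072,"plate190")):
        q=m&(z>lo)&(z<hi);vu=np.argwhere(q)
        zz=np.median(P[q][:,2]); XY=np.array([ray(n,u,v,zz)[:2] for v,u in vu]).astype(np.float32)*1000
        hull=cv2.convexHull(XY); (c,r)=cv2.minEnclosingCircle(XY); e=cv2.fitEllipse(hull); print(n,k,round(zz,4),np.round(c,1),round(r,1),np.round(e[0],1),np.round(e[1],1), P[q][:,:2].mean(0).round(4))
# top ring gap/lugs
print(camera_model("wrist")["T_tool_cam"][:3,3])
m=camera_model("wrist");T=np.linalg.inv(m["T_tool_cam"])
for X in ([0,0,0],[0,0,-.019],[0,0,.114],[0,0.03,.0],[0,0,.2],[.1,0,.2]):
    c=T[:3,:3]@X+T[:3,3];th=np.arctan2(np.hypot(c[0],c[1]),c[2]);ph=np.arctan2(c[1],c[0]);K=m["mtx"]
    print(X,K[0,2]+K[0,0]*th*np.cos(ph),K[1,2]+K[0,0]*th*np.sin(ph))
E
```

```text
top nose44 0.1213 [ 505.4 -157.1] 22.4 [ 505.6 -157.2] [43.1 44.2] [ 0.5053 -0.1573]Traceback (most recent call last):
  File "<stdin>", line 7, in <module>
  File "h.py", line 8, in ray
    m=camera_model(cam);K=m["mtx"];R=m["R"]
ValueError: time passes only in moves, steps and waits
```

```bash
sed -i 's/^from rig import \*/from rig import *\nfrom functools import lru_cache\ncamera_model=lru_cache(None)(camera_model)/' h.py; python3 - <<'E'
from h import *
t=np.load("pics/top0.npz");s=np.load("pics/side0.npz")
for n,D,b in(("top",t,(345,165,455,275)),("side",s,(318,135,415,215))):
    P=cloud(n,D['d']);m=np.zeros((420,560),bool);m[b[1]:b[3],b[0]:b[2]]=1;z=P[...,2]
    for lo,hi,k in((.115,.125,"nose44"),(.082,.092,"hub76"),(.060,.072,"plate190")):
        q=m&(z>lo)&(z<hi);vu=np.argwhere(q)
        zz=np.median(P[q][:,2]); XY=np.array([ray(n,u,v,zz)[:2] for v,u in vu]).astype(np.float32)*1000
        hull=cv2.convexHull(XY); (c,r)=cv2.minEnclosingCircle(XY); e=cv2.fitEllipse(hull); print(n,k,round(zz,4),np.round(c,1),round(r,1),np.round(e[0],1),np.round(e[1],1))
m=camera_model("wrist");T=np.linalg.inv(m["T_tool_cam"])
for X in ([0,0,0],[0,0,-.019],[0,0,.114],[0,0.03,.0],[0,0,.2],[.1,0,.2]):
    c=T[:3,:3]@X+T[:3,3];th=np.arctan2(np.hypot(c[0],c[1]),c[2]);ph=np.arctan2(c[1],c[0]);K=m["mtx"]
    print(X,K[0,2]+K[0,0]*th*np.cos(ph),K[1,2]+K[0,0]*th*np.sin(ph))
E
```

```text
top nose44 0.1213 [ 505.4 -157.1] 22.4 [ 505.6 -157.2] [43.1 44.2]
top hub76 0.0874 [ 502.9 -154.2] 84.9 [ 497.1 -164.1] [149.3 200.7]
top plate190 0.0674 [ 505.8 -157.2] 95.2 [ 505.9 -157.4] [188.6 190. ]
side nose44 0.1205 [ 504.4 -154.3] 24.8 [ 505.4 -153.6] [43. 50.]
side hub76 0.0865 [ 504.6 -153.9] 40.6 [ 505.8 -155. ] [75.7 82.8]
side plate190 0.0666 [ 505.2 -154.1] 98.3 [ 505.6 -154.1] [189.5 196.1]
[0, 0, 0] 280.3174683986677 256.2557356051475
[0, 0, -0.019] 279.9331173513209 272.4281382154248
[0, 0, 0.114] 281.65806744426266 201.06887885889356
[0, 0.03, 0.0] 334.5454456586274 255.88891324014173
[0, 0, 0.2] 282.15687488012287 180.99127698715154
[0.1, 0, 0.2] 282.1815633461882 92.25083987649037
```

Block: (495,198) mm, yaw about -1°. Ring: (502,41.5), yaw about -6°. Spindle axis: about (505.5,-157). The 121 and 87 mm readings give h of about 8.4 mm. Moving above the pliers.

>>> send_rows:
  deltas:
    - {"z":-2.5,"az":0.11}
    - {"z":-2.5,"az":0.11}
    - {"z":-2.5,"az":0.11}
    - {"x":2.4,"y":-4.4}
    - {"x":2.4,"y":-4.4}
    - {"x":2.4,"y":-4.4}
    - {"x":2.4,"y":-4.4}
    - {"x":2.4,"y":-4.4}
    - {"x":2.4,"y":-4.4}
    - {"x":2.4,"y":-4.4}

```text
validation failed for argument at $.de...
```

>>> send_rows:
  deltas:
    - {"x":1.2,"y":-4.4}
    - {"x":1.2,"y":-4.4}
    - {"x":1.2,"y":-4.4}
    - {"x":1.2,"y":-4.4}
    - {"x":1.2,"y":-4.4}
    - {"x":1.2,"y":-4.4}
    - {"x":1.2,"y":-4.4}
    - {"x":1.2,"y":-4.4}
    - {"x":1.2,"y":-4.4}
    - {"x":1.2,"y":-4.4}

```text
validation failed for argument at $.de...
```

```bash
cat >> h.py <<'E'
from scipy.spatial.transform import Rotation as Ro
def state():
    o=get_obs();return np.array(o["tool_pos"]),Ro.from_euler("xyz",o["orientation"],degrees=True).as_matrix(),o
def to(target,yaw=None,roll=180,pitch=0):
    p,R,o=state();d=R.T@(np.array(target)-p)*100;print("t",round(o["time_s"],2),"pos",(p*1000).round(1),"rpy",o["orientation"].round(2),"F",o["force"].round(1),"w",round(o["width"]*1000,1))
    print("delta tool cm",d.round(2))
    if yaw is not None:print("rotvec",Ro.from_matrix(R.T@Ro.from_euler("xyz",[roll,pitch,yaw],degrees=True).as_matrix()).as_rotvec().round(4))
def wproj(X,p,R):
    m=camera_model("wrist");T=np.linalg.inv(m["T_tool_cam"]);X=R.T@(np.asarray(X)-p)
    c=T[:3,:3]@X+T[:3,3];th=np.arctan2(np.hypot(c[0],c[1]),c[2]);ph=np.arctan2(c[1],c[0]);K=m["mtx"]
    return np.array([K[0,2]+K[0,0]*th*np.cos(ph),K[1,2]+K[0,0]*th*np.sin(ph)])
def wray(u,v,z,p,R):
    m=camera_model("wrist");K=m["mtx"];a=(u-K[0,2])/K[0,0];b=(v-K[1,2])/K[0,0];th=np.hypot(a,b)
    T=m["T_tool_cam"];c=np.array([np.sin(th)*a/th,np.sin(th)*b/th,np.cos(th)])
    r=R@(T[:3,:3]@c);o=p+R@T[:3,3];return o+r*(z-o[2])/r[2]
def shot(name,cam="wrist",crop=None,f=1):
    p,R,o=state();im,d=read_camera(cam);np.savez(f"pics/{name}.npz",p=im,d=d,pos=p,R=R)
    if crop: im=im[crop[1]:crop[3],crop[0]:crop[2]]
    if f!=1: im=cv2.resize(im,None,fx=f,fy=f,interpolation=cv2.INTER_CUBIC)
    cv2.imwrite(f"pics/{name}.png",im[:,:,::-1]);return p,R,o
E
python3 - <<'E'
from h import *
to([.495,.198,.26],-1)
shot("w1")
E
```

```text
t 0.15 pos [ 191.7 -594.3  221.8] rpy [-1.7991e+02 -2.0000e-02  1.7870e+01] F [-0.6  0.7  0.3] w 86.9
delta tool cm [ 53.18 -66.11  -3.7 ]
rotvec [-0.0016 -0.      0.3293]
```

View pics/w1.png

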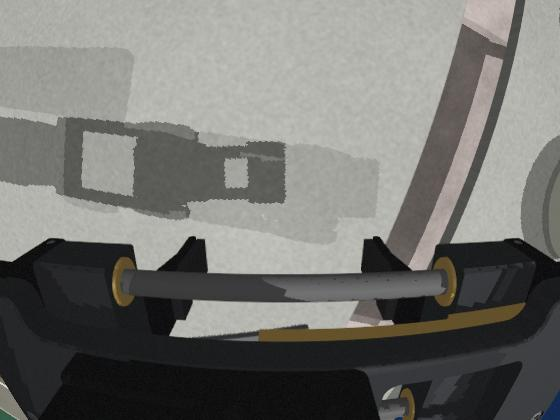

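The move calls were refused and nothing moved. The rows probably need all seven keys, so I'll give every field.

>>> send_rows:
  deltas:
    - {"x":0,"y":0,"z":-2.5,"ax":0,"ay":0,"az":0.11,"claw":8.7}
    - {"x":0,"y":0,"z":-2.5,"ax":0,"ay":0,"az":0.11,"claw":8.7}
    - {"x":0,"y":0,"z":-2.5,"ax":0,"ay":0,"az":0.11,"claw":8.7}
    - {"x":2.4,"y":-4.4,"z":0,"ax":0,"ay":0,"az":0,"claw":8.7}
    - {"x":2.4,"y":-4.4,"z":0,"ax":0,"ay":0,"az":0,"claw":8.7}
    - {"x":2.4,"y":-4.4,"z":0,"ax":0,"ay":0,"az":0,"claw":8.7}
    - {"x":2.4,"y":-4.4,"z":0,"ax":0,"ay":0,"az":0,"claw":8.7}
    - {"x":2.4,"y":-4.4,"z":0,"ax":0,"ay":0,"az":0,"claw":8.7}
    - {"x":2.4,"y":-4.4,"z":0,"ax":0,"ay":0,"az":0,"claw":8.7}
    - {"x":2.4,"y":-4.4,"z":0,"ax":0,"ay":0,"az":0,"claw":8.7}

```text
time_s: 1.2
tool_pos: [0.3655, -0.2888, 0.2976]
orientation: [180.0, -0.0, -1.1]
force: [1.1, -0.7, 0.1]
width: 0.087
```

>>> send_rows:
  deltas:
    - {"x":1.2,"y":-4.9,"z":0,"ax":0,"ay":0,"az":0,"claw":8.7}
    - {"x":1.2,"y":-4.9,"z":0,"ax":0,"ay":0,"az":0,"claw":8.7}
    - {"x":1.2,"y":-4.9,"z":0,"ax":0,"ay":0,"az":0,"claw":8.7}
    - {"x":1.2,"y":-4.9,"z":0,"ax":0,"ay":0,"az":0,"claw":8.7}
    - {"x":1.2,"y":-4.9,"z":0,"ax":0,"ay":0,"az":0,"claw":8.7}
    - {"x":1.2,"y":-4.9,"z":0,"ax":0,"ay":0,"az":0,"claw":8.7}
    - {"x":1.2,"y":-4.9,"z":0,"ax":0,"ay":0,"az":0,"claw":8.7}
    - {"x":1.2,"y":-4.9,"z":0,"ax":0,"ay":0,"az":0,"claw":8.7}
    - {"x":1.2,"y":-4.9,"z":0,"ax":0,"ay":0,"az":0,"claw":8.7}
    - {"x":1.2,"y":-4.9,"z":0,"ax":0,"ay":0,"az":0,"claw":8.7}

```text
time_s: 2.2
tool_pos: [0.4927, 0.1949, 0.2975]
orientation: [180.0, -0.0, -1.0]
force: [0.1, -1.1, 0.4]
width: 0.0869
```

```bash
python3 - <<'E'
from h import *
to([.495,.198,.26],-1)
p,R,o=shot("w1")
print(wproj([.495,.198,.072],p,R),wproj([.502,.0415,.007],p,R))
E
```

```text
t 2.2 pos [492.7 194.9 297.5] rpy [ 1.7999e+02 -1.0000e-02 -1.0200e+00] F [ 0.1 -1.1  0.4] w 86.9
delta tool cm [ 0.23 -0.31  3.75]
rotvec [ 0.0003 -0.0001 -0.0003]
[279.85972994 175.30739   ] [388.16021187 161.40731011]
```

View pics/w1.png

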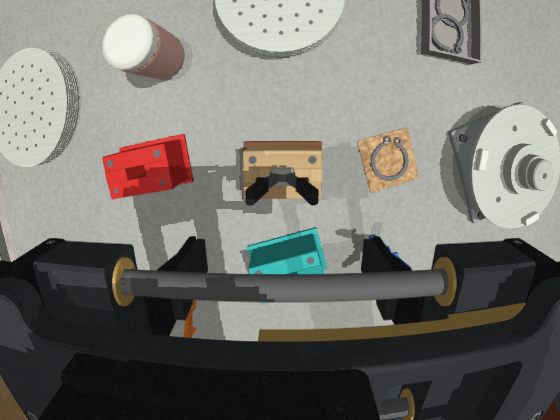

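The wrist view shows the block at about (283,172) with the black grips symmetric at (250,195) and (312,195). The ring is at (389,160), as predicted. Refining the block and ring from this view.

```bash
cat >> h.py <<'E'
def fitc(xy):
    A=np.c_[2*xy,np.ones(len(xy))];b=(xy**2).sum(1);c=np.linalg.lstsq(A,b,rcond=None)[0];return c[:2],np.sqrt(c[2]+c[0]**2+c[1]**2)
def wmap(mask,z,p,R):
    return np.array([wray(u,v,z,p,R)[:2] for v,u in np.argwhere(mask)])*1000
E
python3 - <<'E'
from h import *
D=np.load("pics/w1.npz");p,R,im=D["pos"],D["R"],D["p"]
hsv=cv2.cvtColor(im,cv2.COLOR_RGB2HSV).astype(int)
B=np.zeros((420,560),bool);B[140:205,235:330]=1
m=B&(hsv[...,1]>60)&(hsv[...,0]<25)&(hsv[...,2]>110)
n,l,st,c=cv2.connectedComponentsWithStats(m.astype(np.uint8));k=1+st[1:,4].argmax();m=l==k
print(st[k],cv2.minAreaRect(wmap(m,.072,p,R).astype(np.float32)))
# ring
B=np.zeros((420,560),bool);B[125:200,350:425]=1
m=(B&(hsv[...,1]>90)&(hsv[...,0]<25));
h=cv2.convexHull(np.argwhere(m)[:,::-1].astype(np.int32));mm=np.zeros((420,560),np.uint8);cv2.fillConvexPoly(mm,h,1);mm=cv2.erode(mm,np.ones((3,3)))
print("mat",cv2.minAreaRect(wmap(m,.003,p,R).astype(np.float32)))
XY=wmap((mm>0)&(hsv[...,1]<80),.007,p,R);c,r=fitc(XY);k=np.hypot(*(XY-c).T)<r+4;c,r=fitc(XY[k]);print("ring",c,r,len(XY))
a=np.degrees(np.arctan2(*(XY-c).T[::-1]));d=np.hypot(*(XY-c).T);f=d>30.5;print(np.sort(a[f]).round())
cv2.imwrite("pics/w1c.png",cv2.resize(im[125:200,345:425],None,fx=8,fy=8,interpolation=cv2.INTER_CUBIC)[:,:,::-1])
E
```

```text
[ 243  141   79   58 2697] ((502.3808898925781, 195.18075561523438), (95.65776824951172, 70.51738739013672), 88.22564697265625)
mat ((504.0104064941406, 39.542572021484375), (79.20214080810547, 79.5222396850586), 15.963752746582031)
ring [503.93232577  39.03897205] 26.560738672262996 518
[-31. -30. -29. -29. -28. -26. -25. -25. -24. -24. -23. -22. -20. -19.
 -19. -17. -16. -15. -14. -14. -12. -12. -10.  -1.   2.   2.   2.   4.
   4.   4.   4.   7.   7.   9.   9.  12.  12.  14.  14.  15.  16.  17.
  18.  19.]
```

View pics/w1c.png

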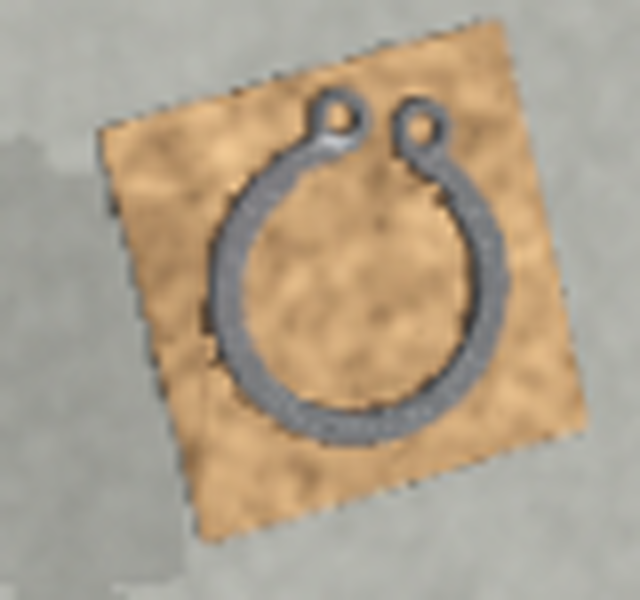

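>>> send_rows:
  deltas:
    - {"x":0.23,"y":-0.26,"z":2.0,"ax":0,"ay":0,"az":0,"claw":8.7}
    - {"x":0,"y":0,"z":2.3,"ax":0,"ay":0,"az":0,"claw":8.7}
    - {"x":0,"y":0,"z":2.3,"ax":0,"ay":0,"az":0,"claw":8.7}
    - {"x":0,"y":0,"z":2.3,"ax":0,"ay":0,"az":0,"claw":8.7}
    - {"x":0,"y":0,"z":2.3,"ax":0,"ay":0,"az":0,"claw":8.7}
    - {"x":0,"y":0,"z":2.0,"ax":0,"ay":0,"az":0,"claw":8.7}
    - {"x":0,"y":0,"z":1.6,"ax":0,"ay":0,"az":0,"claw":8.7}
    - {"x":0,"y":0,"z":1.2,"ax":0,"ay":0,"az":0,"claw":8.7}
    - {"x":0,"y":0,"z":0.25,"ax":0,"ay":0,"az":0,"claw":8.7}
    - {"x":0,"y":0,"z":0,"ax":0,"ay":0,"az":0,"claw":8.7}

```text
time_s: 3.25
tool_pos: [0.495, 0.1952, 0.1349]
orientation: [180.0, 0.0, -1.0]
force: [0.4, 0.5, 0.5]
width: 0.087
```

```bash
python3 - <<'E'
from h import *
to([.495,.1975,.135],-1)
shot("w2",crop=(140,150,420,340),f=2.8);shot("s2","side",crop=(220,130,350,330),f=3)
E
```

```text
t 3.25 pos [495.  195.2 134.9] rpy [ 1.80e+02  3.00e-02 -1.05e+00] F [0.4 0.5 0.5] w 87.0
delta tool cm [-0.01 -0.23 -0.01]
rotvec [ 0.0001  0.0005 -0.0008]
```

View pics/w2.png

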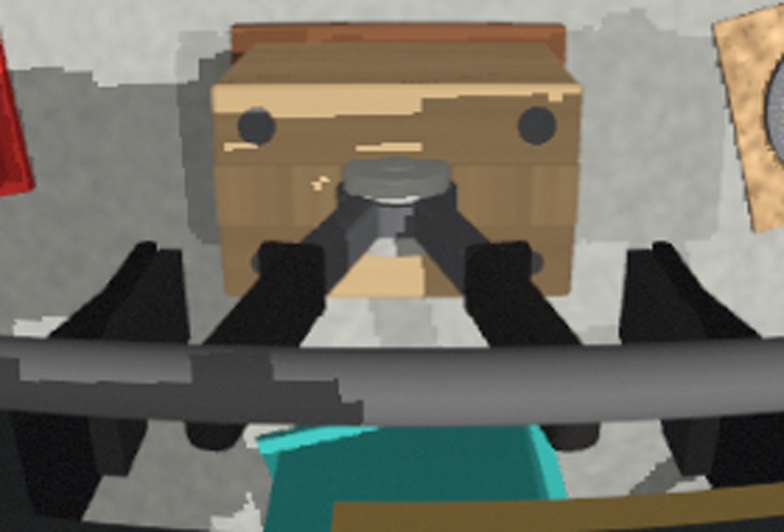

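View pics/s2.png

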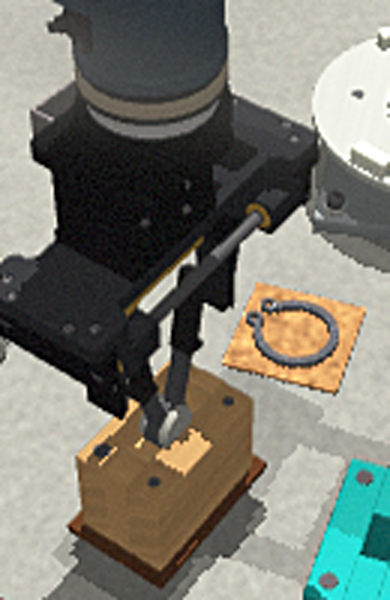

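Fingers are centred at crop x≈405 and the pliers at ≈396, so the gripper sits about 2 mm too far towards -y, which matches 197.3. I'll shift and close lightly.

>>> send_rows:
  deltas:
    - {"x":0,"y":-0.2,"z":0,"ax":0,"ay":0,"az":0,"claw":8.0}
    - {"x":0,"y":0,"z":0,"ax":0,"ay":0,"az":0,"claw":7.0}
    - {"x":0,"y":0,"z":0,"ax":0,"ay":0,"az":0,"claw":6.4}
    - {"x":0,"y":0,"z":0,"ax":0,"ay":0,"az":0,"claw":6.0}
    - {"x":0,"y":0,"z":0,"ax":0,"ay":0,"az":0,"claw":5.8}
    - {"x":0,"y":0,"z":0,"ax":0,"ay":0,"az":0,"claw":5.6}
    - {"x":0,"y":0,"z":0,"ax":0,"ay":0,"az":0,"claw":5.4}
    - {"x":0,"y":0,"z":0,"ax":0,"ay":0,"az":0,"claw":5.2}
    - {"x":0,"y":0,"z":0,"ax":0,"ay":0,"az":0,"claw":5.2}
    - {"x":0,"y":0,"z":0,"ax":0,"ay":0,"az":0,"claw":5.2}
  newtons: 40

```text
time_s: 4.35
tool_pos: [0.4965, 0.1975, 0.1365]
orientation: [-180.0, -0.2, -1.0]
force: [1.2, -0.3, 8.4]
width: 0.0523
```

```bash
python3 - <<'E'
from h import *
to([.495,.1975,.135],-1)
shot("w3",crop=(140,150,420,340),f=2.8)
E
```

```text
t 4.35 pos [496.5 197.5 136.5] rpy [-179.97   -0.21   -1.04] F [ 1.2 -0.3  8.4] w 52.3
delta tool cm [-0.16 -0.    0.15]
rotvec [-0.0005 -0.0037 -0.0006]
```

View pics/w3.png

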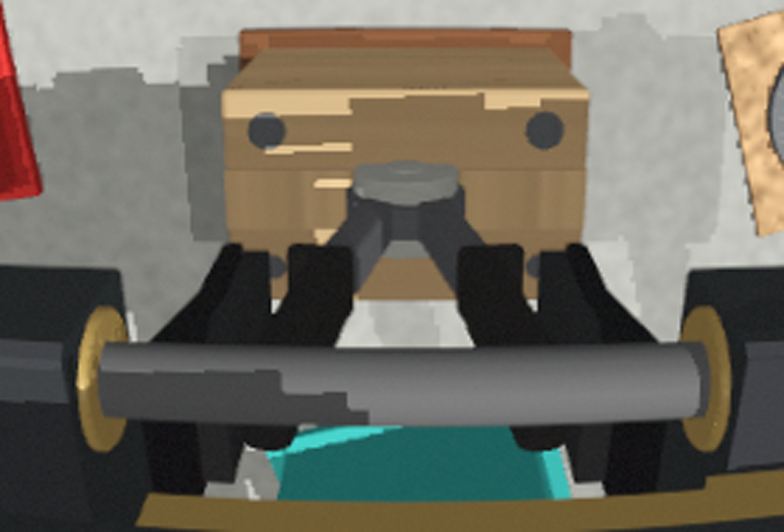

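Force on the tool is 8 N upward from the grip, as expected, and the grips are held symmetrically. Lifting straight out.

>>> send_rows:
  deltas:
    - {"x":0,"y":0,"z":-0.3,"ax":0,"ay":0,"az":0,"claw":5.2}
    - {"x":0,"y":0,"z":-0.6,"ax":0,"ay":0,"az":0,"claw":5.2}
    - {"x":0,"y":0,"z":-1.0,"ax":0,"ay":0,"az":0,"claw":5.2}
    - {"x":0,"y":0,"z":-1.2,"ax":0,"ay":0,"az":0,"claw":5.2}
    - {"x":0,"y":0,"z":-1.2,"ax":0,"ay":0,"az":0,"claw":5.2}
    - {"x":0,"y":0,"z":-1.2,"ax":0,"ay":0,"az":0,"claw":5.2}
    - {"x":0,"y":0,"z":-1.2,"ax":0,"ay":0,"az":0,"claw":5.2}
    - {"x":0,"y":0,"z":-1.2,"ax":0,"ay":0,"az":0,"claw":5.2}
    - {"x":0,"y":0,"z":-0.8,"ax":0,"ay":0,"az":0,"claw":5.2}
    - {"x":0,"y":0,"z":-0.3,"ax":0,"ay":0,"az":0,"claw":5.2}

```text
time_s: 5.4
tool_pos: [0.4956, 0.1974, 0.2263]
orientation: [-180.0, -0.1, -1.0]
force: [0.3, 0.3, -1.2]
width: 0.0521
```

```bash
python3 - <<'E'
from h import *
to([.53,.037,.225],-6)
shot("w4",crop=(180,150,380,290),f=4);shot("s4","side",crop=(210,80,350,320),f=2.5)
E
```

```text
t 5.4 pos [495.6 197.4 226.3] rpy [-1.7998e+02 -1.2000e-01 -1.0400e+00] F [ 0.3  0.3 -1.2] w 52.1
delta tool cm [ 3.73 15.97  0.13]
rotvec [-0.0004 -0.002   0.0865]
```

View pics/w4.png

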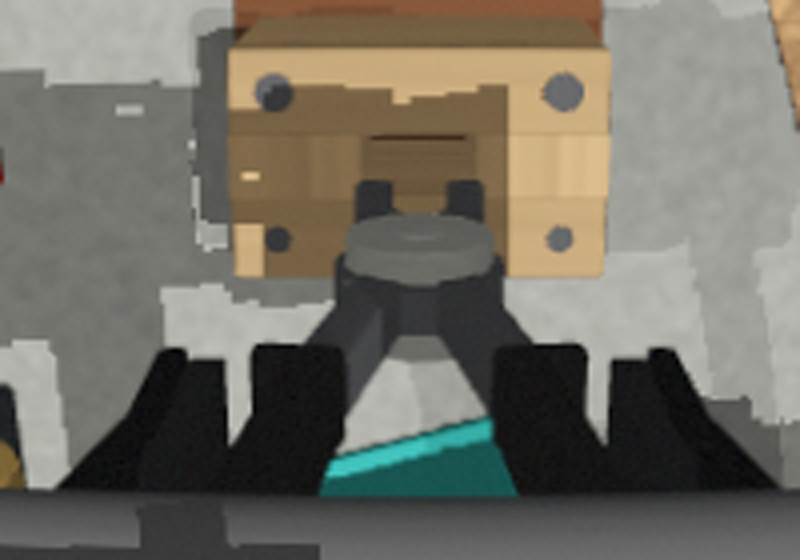

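View pics/s4.png

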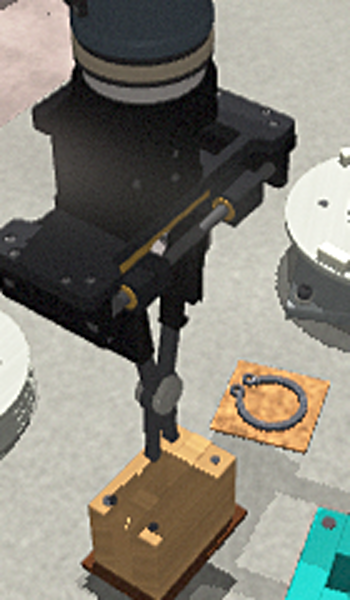

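The pliers hang upright, tips at crop (375,198) and (464,198), i.e. pixels (273.8,199.5) and (296,199.5). Measuring the tips in the tool frame.

```bash
python3 - <<'E'
from h import *
D=np.load("pics/w4.npz");d=D["d"];im=D["p"];m=camera_model("wrist");K=m["mtx"];T=m["T_tool_cam"]
def tool(u,v):
    a=(u-K[0,2])/K[0,0];b=(v-K[1,2])/K[0,0];th=np.hypot(a,b)
    z=d[v,u];c=np.array([np.tan(th)*a/th*z,np.tan(th)*b/th*z,z]);return T[:3,:3]@c+T[:3,3]
for v in (195,196,197,198,200,202):
    g=im[v,265:305].mean(1);print(v,g.astype(int).tolist())
for v in (196,198,200,202):
    print(v,[tool(u,v).round(4).tolist() for u in (271,274,277,293,296,299)])
print("boss",tool(285,206).round(4),tool(285,212).round(4), [tool(u,214).round(4).tolist() for u in (268,270,300,303)])
E
```

```text
195 [106, 106, 105, 103, 90, 62, 49, 48, 48, 54, 57, 58, 64, 75, 82, 84, 83, 83, 83, 84, 84, 84, 84, 85, 85, 84, 78, 65, 57, 56, 49, 48, 49, 47, 60, 89, 103, 105, 104, 102]
196 [104, 105, 104, 89, 66, 49, 49, 48, 50, 50, 51, 48, 45, 74, 83, 83, 84, 83, 83, 84, 82, 83, 84, 83, 82, 83, 68, 51, 51, 49, 50, 51, 51, 51, 52, 69, 94, 103, 106, 104]
197 [105, 107, 105, 85, 57, 51, 49, 47, 49, 47, 45, 48, 45, 72, 83, 82, 83, 81, 83, 82, 81, 83, 82, 81, 82, 82, 68, 52, 49, 47, 48, 45, 49, 51, 53, 61, 91, 103, 103, 104]
198 [104, 105, 106, 85, 56, 47, 48, 47, 45, 50, 48, 47, 45, 69, 80, 80, 81, 82, 83, 82, 81, 81, 82, 82, 81, 81, 66, 52, 47, 49, 47, 48, 49, 47, 49, 59, 91, 105, 104, 105]
200 [92, 92, 92, 75, 54, 50, 49, 48, 49, 48, 49, 47, 47, 80, 94, 92, 94, 92, 93, 93, 93, 93, 92, 92, 93, 93, 75, 51, 47, 48, 48, 48, 49, 47, 49, 58, 85, 92, 94, 95]
202 [93, 92, 93, 77, 55, 49, 50, 47, 47, 48, 49, 49, 50, 54, 74, 88, 94, 93, 92, 93, 92, 93, 92, 93, 86, 74, 59, 46, 49, 48, 50, 48, 50, 48, 47, 58, 85, 93, 93, 92]
196 [[0.0057, -0.0096, 0.1122], [0.0057, -0.0069, 0.112], [0.0046, -0.0044, 0.1163], [0.0057, 0.0096, 0.1121], [0.0057, 0.0122, 0.1122], [0.0057, 0.0149, 0.1123]]
198 [[0.0048, -0.0094, 0.1088], [0.0051, -0.0068, 0.1075], [0.0033, -0.0044, 0.1143], [0.0051, 0.0095, 0.1075], [0.0055, 0.012, 0.106], [0.0041, 0.0148, 0.1113]]
200 [[0.0051, -0.0091, 0.101], [0.0051, -0.0066, 0.101], [0.0045, -0.0041, 0.1033], [0.0051, 0.0093, 0.1009], [0.005, 0.0119, 0.1014], [0.0029, 0.0148, 0.1093]]
202 [[0.0048, -0.0089, 0.0957], [0.0048, -0.0065, 0.0958], [0.0049, -0.004, 0.0953], [0.005, 0.0092, 0.0951], [0.0055, 0.0116, 0.0933], [0.0011, 0.0148, 0.1091]]
boss [0.0117 0.0025 0.0605] [0.0107 0.0024 0.0492] [[0.008, -0.0094, 0.0531], [0.0086, -0.0079, 0.0514], [0.0079, 0.0129, 0.0537], [0.0045, 0.0157, 0.0643]]
```

Tip spacing of about 19.8 mm implies a squeeze of about 0.074, so the fingers bear on the grip tops (width ≈ 67.4 − 212·s mm). For s=0.045 I need about 57.5 mm. Going above the lugs.

>>> send_rows:
  deltas:
    - {"x":0.2,"y":0.8,"z":0,"ax":0,"ay":0,"az":0,"claw":5.3}
    - {"x":0.4,"y":1.6,"z":0,"ax":0,"ay":0,"az":0,"claw":5.4}
    - {"x":0.5,"y":2.2,"z":0,"ax":0,"ay":0,"az":0,"claw":5.5}
    - {"x":0.5,"y":2.2,"z":0,"ax":0,"ay":0,"az":0,"claw":5.6}
    - {"x":0.5,"y":2.2,"z":0,"ax":0,"ay":0,"az":0,"claw":5.7}
    - {"x":0.5,"y":2.2,"z":0.5,"ax":0,"ay":0,"az":0,"claw":5.75}
    - {"x":0.5,"y":2.2,"z":1.0,"ax":0,"ay":0,"az":0,"claw":5.75}
    - {"x":0.4,"y":1.6,"z":1.5,"ax":0,"ay":0,"az":0,"claw":5.75}
    - {"x":0.2,"y":0.8,"z":1.5,"ax":0,"ay":0,"az":0.04,"claw":5.75}
    - {"x":0,"y":0,"z":1.0,"ax":0,"ay":0,"az":0.047,"claw":5.75}

```text
time_s: 6.5
tool_pos: [0.5288, 0.0367, 0.1684]
orientation: [180.0, 0.1, -6.3]
force: [-0.4, -0.5, -1.5]
width: 0.0576
```

```bash
python3 - <<'E'
from h import *
to([.5323,.0383,.142],-6)
shot("w5",crop=(210,130,360,230),f=5);shot("s5","side",crop=(240,120,380,280),f=3.5)
E
```

```text
t 6.5 pos [528.8  36.7 168.4] rpy [ 1.7997e+02  1.3000e-01 -6.2500e+00] F [-0.4 -0.5 -1.5] w 57.6
delta tool cm [ 0.34 -0.2   2.64]
rotvec [ 0.0005  0.0023 -0.0044]
```

View pics/w5.png

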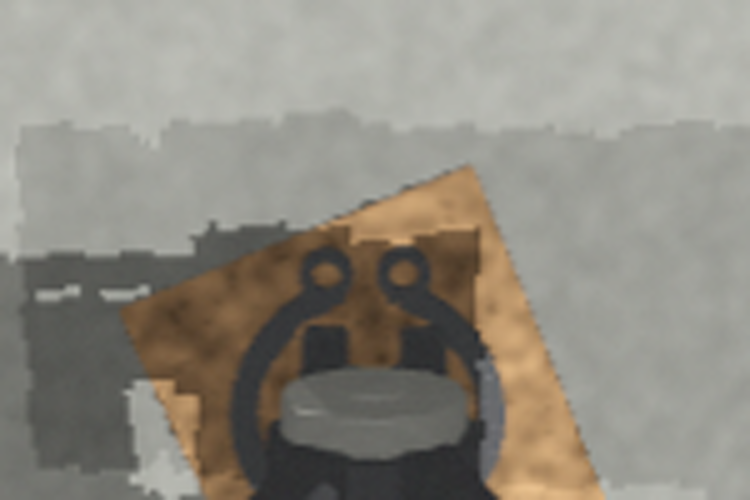

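View pics/s5.png

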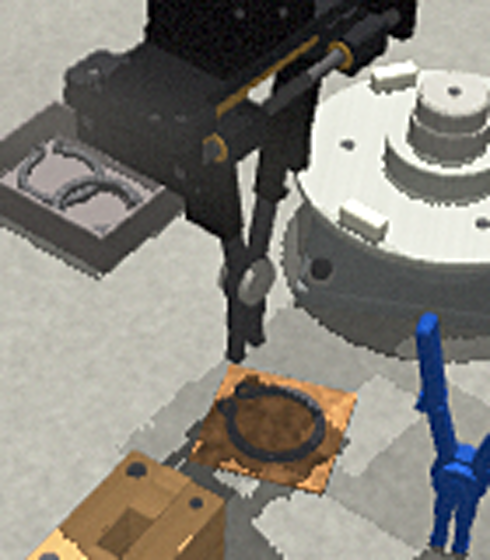

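The lug holes are at crop (327,271) and (405,271), level with the tips, so the yaw is right. The tips are at x≈325 and 422, spaced about 16.9 mm, which suits the holes. Working out the shift in the tool frame.

```bash
python3 - <<'E'
from h import *
D=np.load("pics/w5.npz");p,R,im,d=D["pos"],D["R"],D["p"],D["d"]
def tl(u,v,z): return ((R.T@(wray(u,v,z,p,R)-p))*1000).round(2)
for u,v in((210+327/5,130+271/5),(210+405/5,130+271/5)):print("hole",tl(u,v,.007))
for dz in(.112,.115,.118):print("tip front bottom edge, tool z",dz,tl(275.1,195,p[2]-dz),tl(294.4,195,p[2]-dz))
g=im[:,:,:].mean(2)
for u in(274,276,293,295):print(u,g[188:204,u].astype(int).tolist(),d[192:200,u].round(4).tolist())
E
```

```text
hole [  5.5   -7.07 161.35]
hole [  5.51   8.83 161.36]
tip front bottom edge, tool z 0.112 [  6.75  -6.08 111.98] [  6.77  10.73 111.99]
tip front bottom edge, tool z 0.115 [  5.99  -6.16 114.98] [  6.    10.83 114.99]
tip front bottom edge, tool z 0.118 [  5.22  -6.24 117.98] [  5.24  10.93 117.99]
274 [54, 56, 56, 55, 59, 78, 81, 54, 50, 49, 46, 45, 47, 48, 49, 48] [0.33379998803138733, 0.3386000096797943, 0.33799999952316284, 0.2872999906539917, 0.28349998593330383, 0.28220000863075256, 0.27880001068115234, 0.27630001306533813]
276 [58, 56, 56, 61, 67, 77, 79, 54, 51, 51, 48, 48, 47, 48, 49, 45] [0.33869999647140503, 0.3375000059604645, 0.337799996137619, 0.28619998693466187, 0.28299999237060547, 0.28209999203681946, 0.2791000008583069, 0.27549999952316284]
293 [57, 57, 56, 57, 55, 66, 75, 57, 49, 48, 48, 48, 47, 48, 47, 47] [0.3336000144481659, 0.33250001072883606, 0.3366999924182892, 0.28780001401901245, 0.2842000126838684, 0.2824000120162964, 0.27799999713897705, 0.2766999900341034]
295 [55, 54, 56, 56, 56, 56, 71, 54, 51, 50, 49, 49, 46, 48, 48, 46] [0.3334999978542328, 0.3319000005722046, 0.33180001378059387, 0.28619998693466187, 0.2833000123500824, 0.2809000015258789, 0.2793999910354614, 0.2761000096797943]
```

>>> send_rows:
  deltas:
    - {"x":0.2,"y":-0.05,"z":0.2,"ax":0,"ay":0,"az":0,"claw":5.75}
    - {"x":0.25,"y":-0.1,"z":0.4,"ax":0,"ay":0,"az":0,"claw":5.75}
    - {"x":0,"y":0,"z":0.5,"ax":0,"ay":0,"az":0,"claw":5.75}
    - {"x":0,"y":0,"z":0.5,"ax":0,"ay":0,"az":0,"claw":5.75}
    - {"x":0,"y":0,"z":0.5,"ax":0,"ay":0,"az":0,"claw":5.75}
    - {"x":0,"y":0,"z":0.5,"ax":0,"ay":0,"az":0,"claw":5.75}
    - {"x":0,"y":0,"z":0.4,"ax":0,"ay":0,"az":0,"claw":5.75}
    - {"x":0,"y":0,"z":0.3,"ax":0,"ay":0,"az":0,"claw":5.75}
    - {"x":0,"y":0,"z":0.1,"ax":0,"ay":0,"az":0,"claw":5.75}
    - {"x":0,"y":0,"z":0,"ax":0,"ay":0,"az":0,"claw":5.75}

```text
time_s: 7.6
tool_pos: [0.5338, 0.0396, 0.1359]
orientation: [-180.0, 0.0, -6.0]
force: [0.3, -0.4, -1.5]
width: 0.0577
```

```bash
python3 - <<'E'
from h import *
to([.5323,.0383,.134],-6.25)
shot("w6",crop=(235,160,335,230),f=8);shot("s6","side",crop=(270,180,350,270),f=6)
E
```

```text
t 7.6 pos [533.8  39.6 135.9] rpy [-1.80e+02  1.00e-02 -6.03e+00] F [ 0.3 -0.4 -1.5] w 57.7
delta tool cm [-0.13  0.15  0.19]
rotvec [-0.      0.0002  0.0038]
```

View pics/w6.png

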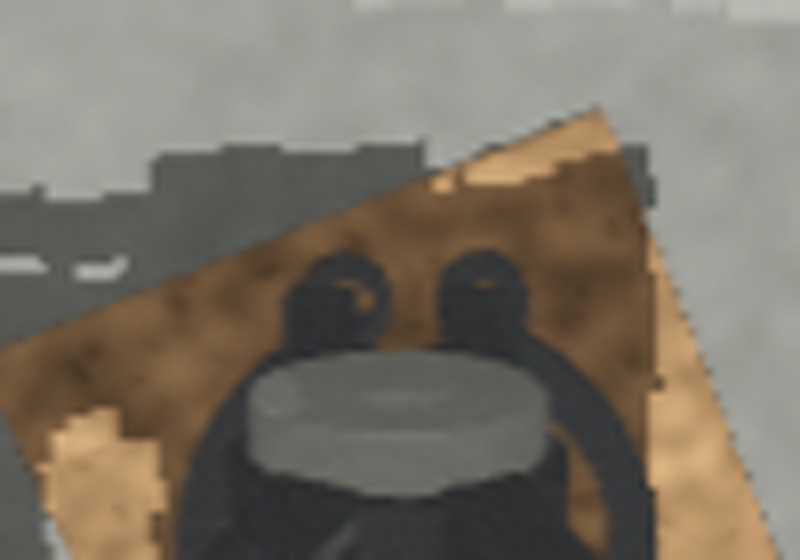

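View pics/s6.png

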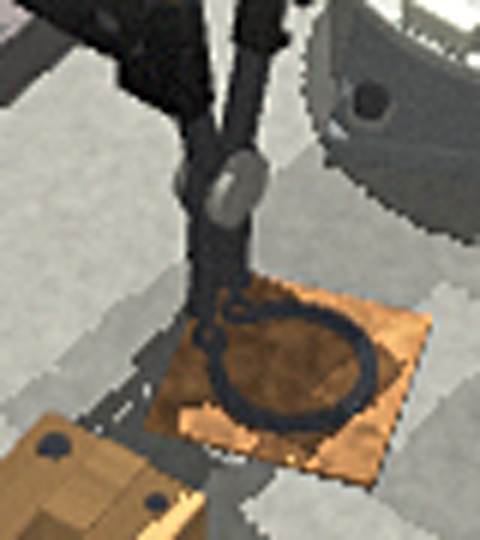

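The arm was still settling during the last shot. The holes are now centred at crop x≈415 and the pliers at ≈398, which means about +2 mm in tool y. Checking x numerically.

```bash
python3 - <<'E'
from h import *
D=np.load("pics/w6.npz");p,R,im=D["pos"],D["R"],D["p"]
def tl(u,v,z): return ((R.T@(wray(u,v,z,p,R)-p))*1000).round(2)
print("holes",tl(235+348/8,160+295/8,.007),tl(235+483/8,160+295/8,.007))
g=im.mean(2).astype(int)
for v in(190,192,193,194,195,196,198,200,202):print(v,g[v,268:304].tolist())
p2,_,_=state();print(p2)
E
```

```text
holes [  0.64  -3.4  128.92] [  0.65  12.22 128.92]
190 [71, 70, 75, 82, 87, 89, 90, 89, 83, 77, 71, 63, 68, 76, 81, 81, 80, 80, 81, 79, 79, 79, 82, 86, 90, 91, 90, 90, 86, 84, 79, 73, 72, 74, 78, 84]
192 [67, 70, 72, 75, 76, 76, 66, 52, 52, 55, 54, 53, 54, 68, 82, 85, 84, 85, 86, 87, 81, 77, 79, 73, 60, 54, 57, 53, 53, 52, 59, 68, 70, 70, 73, 75]
193 [58, 61, 70, 73, 73, 62, 51, 56, 54, 56, 55, 54, 55, 54, 62, 82, 88, 84, 84, 87, 82, 77, 67, 54, 56, 56, 54, 54, 55, 54, 54, 57, 65, 70, 69, 70]
194 [64, 72, 75, 74, 68, 58, 54, 55, 54, 58, 54, 54, 56, 54, 53, 78, 87, 83, 80, 81, 79, 72, 58, 53, 57, 57, 55, 57, 56, 56, 53, 54, 66, 72, 71, 67]
195 [79, 82, 80, 67, 55, 52, 53, 53, 59, 66, 73, 68, 61, 53, 59, 66, 79, 80, 77, 77, 82, 70, 56, 53, 53, 51, 61, 68, 62, 55, 56, 57, 63, 74, 73, 67]
196 [85, 86, 76, 55, 47, 48, 49, 49, 50, 50, 48, 64, 73, 66, 56, 58, 75, 77, 73, 74, 79, 65, 49, 48, 47, 47, 47, 49, 50, 49, 50, 54, 53, 69, 75, 70]
198 [88, 81, 64, 50, 48, 48, 49, 48, 49, 47, 49, 62, 69, 66, 55, 60, 69, 71, 70, 72, 76, 65, 46, 48, 47, 49, 49, 49, 49, 51, 51, 53, 53, 73, 79, 73]
200 [84, 81, 65, 50, 48, 45, 48, 50, 49, 49, 46, 47, 51, 54, 59, 61, 65, 65, 60, 62, 70, 66, 55, 48, 48, 47, 49, 47, 48, 51, 52, 53, 62, 73, 76, 71]
202 [80, 73, 61, 50, 48, 48, 48, 46, 49, 49, 48, 51, 55, 57, 65, 67, 67, 66, 66, 68, 68, 62, 55, 51, 46, 49, 50, 50, 48, 49, 50, 52, 54, 52, 61, 75]
[0.5339464  0.03963623 0.13618741]
```

>>> send_rows:
  deltas:
    - {"x":0,"y":0.2,"z":0,"ax":0,"ay":0,"az":0,"claw":5.75}
    - {"x":0,"y":0,"z":0.2,"ax":0,"ay":0,"az":0,"claw":5.75}
    - {"x":0,"y":0,"z":0.2,"ax":0,"ay":0,"az":0,"claw":5.75}
    - {"x":0,"y":0,"z":0.2,"ax":0,"ay":0,"az":0,"claw":5.75}
    - {"x":0,"y":0,"z":0.1,"ax":0,"ay":0,"az":0,"claw":5.75}
    - {"x":0,"y":0,"z":0.1,"ax":0,"ay":0,"az":0,"claw":5.75}
    - {"x":0,"y":0,"z":0.1,"ax":0,"ay":0,"az":0,"claw":5.75}
    - {"x":0,"y":0,"z":0.05,"ax":0,"ay":0,"az":0,"claw":5.75}
    - {"x":0,"y":0,"z":0,"ax":0,"ay":0,"az":0,"claw":5.75}
    - {"x":0,"y":0,"z":0,"ax":0,"ay":0,"az":0,"claw":5.75}

```text
time_s: 8.7
tool_pos: [0.5336, 0.0377, 0.1266]
orientation: [-180.0, -0.0, -6.0]
force: [-0.7, 0.5, -1.9]
width: 0.0576
```

```bash
python3 - <<'E'
from h import *
to([.5323,.0383,.124],-6.25)
shot("w7",crop=(235,160,335,230),f=8)
E
```

```text
t 8.7 pos [533.6  37.7 126.6] rpy [-180.     -0.     -6.03] F [-0.7  0.5 -1.9] w 57.6
delta tool cm [-0.14 -0.05  0.26]
rotvec [-0.     -0.0001  0.0039]
```

View pics/w7.png

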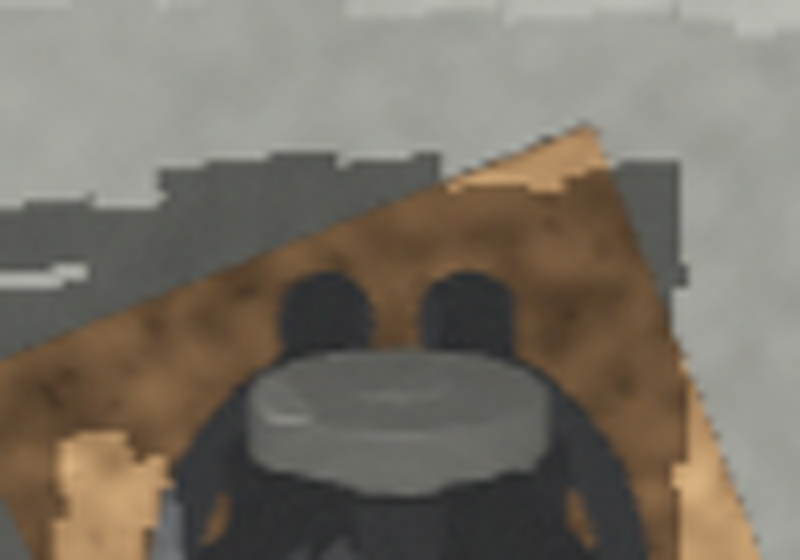

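The lugs are now symmetric about the pliers (crop x 327 and 468, boss 398), with no contact force yet. Lowering 3 mm more.

>>> send_rows:
  deltas:
    - {"x":0,"y":0,"z":0.05,"ax":0,"ay":0,"az":0,"claw":5.75}
    - {"x":0,"y":0,"z":0.05,"ax":0,"ay":0,"az":0,"claw":5.75}
    - {"x":0,"y":0,"z":0.05,"ax":0,"ay":0,"az":0,"claw":5.75}
    - {"x":0,"y":0,"z":0.05,"ax":0,"ay":0,"az":0,"claw":5.75}
    - {"x":0,"y":0,"z":0.05,"ax":0,"ay":0,"az":0,"claw":5.75}
    - {"x":0,"y":0,"z":0.05,"ax":0,"ay":0,"az":0,"claw":5.75}
    - {"x":0,"y":0,"z":0,"ax":0,"ay":0,"az":0,"claw":5.75}
    - {"x":0,"y":0,"z":0,"ax":0,"ay":0,"az":0,"claw":5.75}
    - {"x":0,"y":0,"z":0,"ax":0,"ay":0,"az":0,"claw":5.75}
    - {"x":0,"y":0,"z":0,"ax":0,"ay":0,"az":0,"claw":5.75}

```text
time_s: 9.75
tool_pos: [0.5353, 0.0375, 0.1251]
orientation: [180.0, -0.2, -6.0]
force: [0.0, -0.0, 7.4]
width: 0.0578
```

```bash
python3 - <<'E'
from h import *
to([.5323,.0383,.124],-6.25)
shot("w8",crop=(235,160,335,230),f=8);shot("s8","side",crop=(290,210,330,250),f=14)
E
```

```text
t 9.75 pos [535.3  37.5 125.1] rpy [180.    -0.24  -6.03] F [ 0.  -0.   7.4] w 57.8
delta tool cm [-0.3  -0.05  0.1 ]
rotvec [ 0.0001 -0.0041  0.0039]
```

View pics/w8.png

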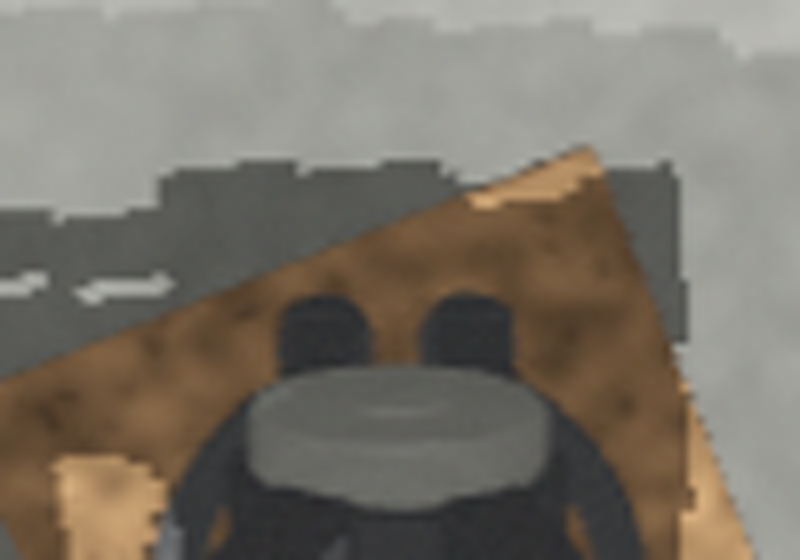

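View pics/s8.png

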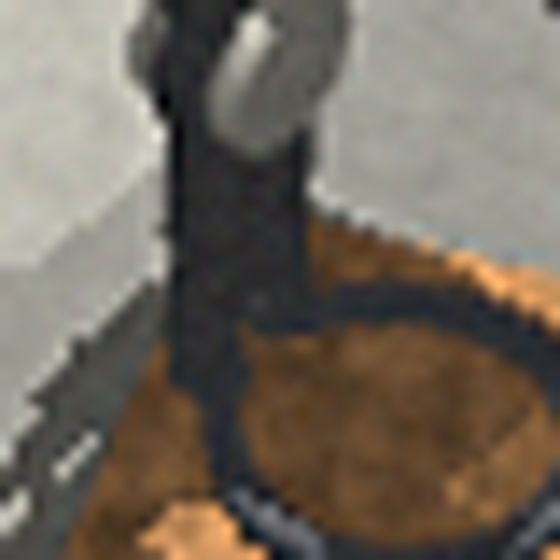

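```bash
python3 - <<'E'
from h import *
D=np.load("pics/w8.npz");im=D["p"];g=im.mean(2).astype(int);d=D["d"]
for v in range(194,206):print(v,g[v,268:302].tolist())
print((d[194:206,275]*1000).astype(int).tolist(),(d[194:206,293]*1000).astype(int).tolist())
D=np.load("pics/w7.npz");g=D["p"].mean(2).astype(int);d=D["d"]
print(g[190:205,275].tolist(),g[190:205,293].tolist());print((d[190:205,275]*1000).astype(int).tolist(),(d[190:205,293]*1000).astype(int).tolist())
E
```

```text
194 [80, 86, 90, 92, 90, 85, 81, 77, 70, 74, 79, 81, 81, 79, 77, 75, 75, 72, 74, 73, 75, 79, 83, 83, 84, 83, 81, 80, 78, 74, 71, 73, 79, 84]
195 [80, 85, 90, 92, 89, 86, 79, 74, 65, 64, 72, 81, 82, 81, 79, 80, 79, 78, 77, 76, 82, 86, 88, 90, 91, 89, 87, 83, 79, 74, 72, 74, 78, 83]
196 [78, 80, 86, 86, 83, 81, 75, 66, 63, 63, 69, 77, 78, 82, 82, 84, 83, 84, 81, 83, 84, 88, 94, 81, 72, 70, 76, 82, 80, 74, 71, 72, 77, 82]
197 [75, 77, 79, 69, 60, 53, 45, 50, 48, 50, 60, 75, 82, 82, 84, 86, 85, 85, 82, 77, 79, 78, 59, 51, 51, 51, 48, 50, 54, 62, 68, 68, 73, 74]
198 [72, 74, 64, 49, 49, 49, 48, 49, 48, 48, 46, 55, 77, 88, 87, 85, 86, 88, 80, 78, 72, 57, 47, 49, 46, 47, 48, 47, 48, 50, 55, 67, 70, 71]
199 [76, 67, 57, 53, 52, 52, 54, 52, 52, 51, 51, 48, 63, 83, 84, 82, 82, 80, 78, 76, 64, 52, 51, 51, 51, 50, 51, 51, 55, 54, 53, 67, 70, 69]
200 [76, 67, 57, 50, 48, 45, 48, 48, 47, 48, 49, 49, 51, 78, 85, 81, 78, 79, 80, 69, 57, 53, 47, 47, 47, 48, 50, 49, 49, 48, 52, 69, 74, 70]
201 [81, 65, 52, 51, 48, 49, 47, 49, 48, 47, 48, 50, 56, 65, 76, 77, 76, 78, 75, 64, 55, 52, 49, 50, 49, 48, 47, 
[... 287 characters left out ...]
6, 48, 51, 69, 78, 77]
204 [87, 71, 54, 51, 48, 47, 47, 49, 48, 52, 49, 50, 54, 61, 67, 71, 69, 73, 76, 67, 56, 52, 49, 48, 50, 49, 48, 48, 49, 48, 51, 67, 74, 74]
205 [89, 76, 57, 50, 48, 48, 45, 47, 46, 48, 55, 60, 59, 68, 75, 78, 78, 79, 83, 73, 61, 61, 53, 48, 47, 50, 49, 47, 48, 46, 48, 71, 76, 68]
[292, 293, 292, 289, 285, 282, 280, 276, 273, 270, 268, 262] [293, 293, 293, 290, 285, 283, 280, 276, 274, 272, 267, 262]
[83, 79, 76, 74, 50, 50, 48, 48, 48, 48, 49, 48, 49, 48, 77] [74, 80, 87, 78, 51, 49, 48, 49, 49, 49, 49, 48, 48, 48, 81]
[294, 292, 294, 293, 292, 286, 284, 281, 278, 275, 272, 268, 267, 262, 242] [292, 293, 293, 294, 291, 287, 283, 283, 277, 275, 272, 270, 267, 261, 241]
```

```bash
python3 - <<'E'
from h import *
for n,vl,vt in(("w7",193.6,194.5),("w8",196.6,197.7)):
    D=np.load(f"pics/{n}.npz");p,R=D["pos"],D["R"]
    def tl(u,v,tz): return ((R.T@(wray(u,v,p[2]-tz,p,R)-p))*1000).round(2)
    print(n,"lug ctr x",tl(284,vl,p[2]-.007)[0]-5.5,"tip ctr x",[(z,tl(284,vt,z)[0]-5) for z in(.114,.116,.118)])
E
```

```text
w7 lug ctr x 0.6100000000000003 tip ctr x [(0.114, np.float64(1.7000000000000002)), (0.116, np.float64(1.1900000000000004)), (0.118, np.float64(0.6799999999999997))]
w8 lug ctr x -1.77 tip ctr x [(0.114, np.float64(-1.21)), (0.116, np.float64(-1.73)), (0.118, np.float64(-2.26))]
```

Pin and lug centres agree within about 0.5 mm, so the pins are probably in. I'll ease the load and squeeze a little to test; the lugs should follow the tips.

>>> send_rows:
  deltas:
    - {"x":0,"y":0,"z":-0.1,"ax":0,"ay":0,"az":0,"claw":5.6}
    - {"x":0,"y":0,"z":-0.02,"ax":0,"ay":0,"az":0,"claw":5.4}
    - {"x":0,"y":0,"z":-0.02,"ax":0,"ay":0,"az":0,"claw":5.2}
    - {"x":0,"y":0,"z":-0.02,"ax":0,"ay":0,"az":0,"claw":5.0}
    - {"x":0,"y":0,"z":-0.02,"ax":0,"ay":0,"az":0,"claw":4.8}
    - {"x":0,"y":0,"z":-0.02,"ax":0,"ay":0,"az":0,"claw":4.6}
    - {"x":0,"y":0,"z":0,"ax":0,"ay":0,"az":0,"claw":4.4}
    - {"x":0,"y":0,"z":0,"ax":0,"ay":0,"az":0,"claw":4.4}
    - {"x":0,"y":0,"z":0,"ax":0,"ay":0,"az":0,"claw":4.4}
    - {"x":0,"y":0,"z":0,"ax":0,"ay":0,"az":0,"claw":4.4}
  newtons: 50

```text
time_s: 10.85
tool_pos: [0.5341, 0.0373, 0.126]
orientation: [180.0, -0.1, -6.0]
force: [-0.3, -1.5, 6.3]
width: 0.0443
```

```bash
python3 - <<'E'
from h import *
to([.5323,.0383,.124],-6.25)
shot("w9",crop=(235,160,335,230),f=8)
E
```

```text
t 10.85 pos [534.1  37.3 126. ] rpy [ 1.7996e+02 -7.0000e-02 -6.0100e+00] F [-0.3 -1.5  6.3] w 44.3
delta tool cm [-0.19 -0.08  0.2 ]
rotvec [ 0.0007 -0.0012  0.0041]
```

View pics/w9.png

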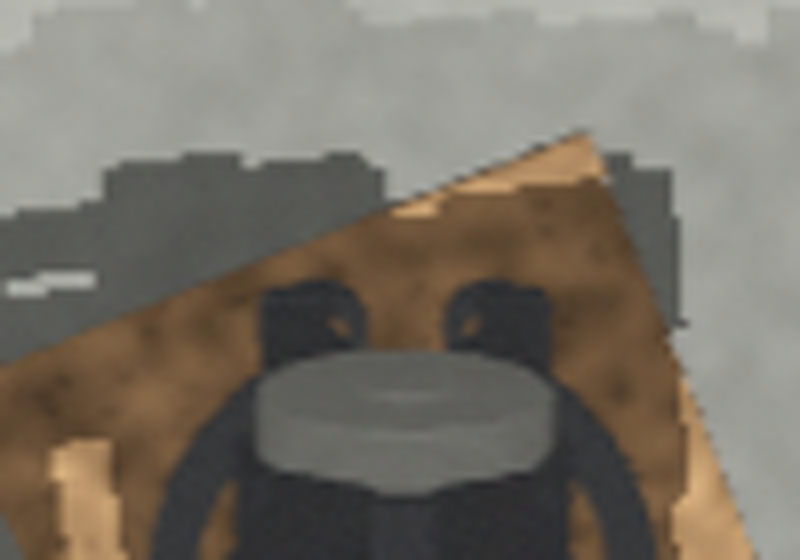

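The lugs followed the tips: the gap between their inner edges went from 49 to 77 crop px, and the tips are 11.8 mm from the middle (s≈0.11). The pins are in the holes. Squeezing on in stages.

>>> send_rows:
  deltas:
    - {"x":0,"y":0,"z":-0.02,"ax":0,"ay":0,"az":0,"claw":4.3}
    - {"x":0,"y":0,"z":-0.02,"ax":0,"ay":0,"az":0,"claw":4.15}
    - {"x":0,"y":0,"z":-0.02,"ax":0,"ay":0,"az":0,"claw":4.0}
    - {"x":0,"y":0,"z":-0.02,"ax":0,"ay":0,"az":0,"claw":3.85}
    - {"x":0,"y":0,"z":-0.02,"ax":0,"ay":0,"az":0,"claw":3.7}
    - {"x":0,"y":0,"z":-0.02,"ax":0,"ay":0,"az":0,"claw":3.55}
    - {"x":0,"y":0,"z":-0.02,"ax":0,"ay":0,"az":0,"claw":3.4}
    - {"x":0,"y":0,"z":0,"ax":0,"ay":0,"az":0,"claw":3.3}
    - {"x":0,"y":0,"z":0,"ax":0,"ay":0,"az":0,"claw":3.3}
    - {"x":0,"y":0,"z":0,"ax":0,"ay":0,"az":0,"claw":3.3}
  newtons: 55

```text
time_s: 11.9
tool_pos: [0.5331, 0.038, 0.1265]
orientation: [-180.0, 0.1, -6.0]
force: [0.1, -0.1, -1.8]
width: 0.0332
```

```bash
python3 - <<'E'
from h import *
to([.5323,.0383,.124],-6.25)
shot("w10",crop=(235,160,335,230),f=8)
E
```

```text
t 11.9 pos [533.1  38.  126.5] rpy [-1.7997e+02  7.0000e-02 -6.0400e+00] F [ 0.1 -0.1 -1.8] w 33.2
delta tool cm [-0.09 -0.02  0.25]
rotvec [-0.0005  0.0012  0.0037]
```

View pics/w10.png

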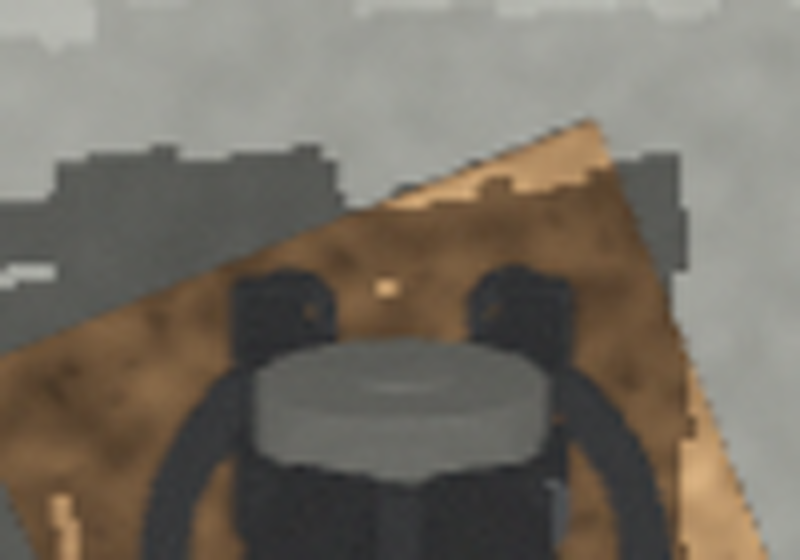

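Gap half-width is 7.8 mm, so the lugs are at about 13.3 mm (θ≈0.10), matching s≈0.16. Lowering slightly to keep the shoulders down and squeezing on.

>>> send_rows:
  deltas:
    - {"x":0,"y":0,"z":0.05,"ax":0,"ay":0,"az":0,"claw":3.2}
    - {"x":0,"y":0,"z":0.05,"ax":0,"ay":0,"az":0,"claw":3.1}
    - {"x":0,"y":0,"z":0,"ax":0,"ay":0,"az":0,"claw":3.0}
    - {"x":0,"y":0,"z":0,"ax":0,"ay":0,"az":0,"claw":2.9}
    - {"x":0,"y":0,"z":0,"ax":0,"ay":0,"az":0,"claw":2.8}
    - {"x":0,"y":0,"z":0,"ax":0,"ay":0,"az":0,"claw":2.7}
    - {"x":0,"y":0,"z":0,"ax":0,"ay":0,"az":0,"claw":2.6}
    - {"x":0,"y":0,"z":0,"ax":0,"ay":0,"az":0,"claw":2.6}
    - {"x":0,"y":0,"z":0,"ax":0,"ay":0,"az":0,"claw":2.6}
    - {"x":0,"y":0,"z":0,"ax":0,"ay":0,"az":0,"claw":2.6}
  newtons: 60

```text
time_s: 12.95
tool_pos: [0.534, 0.0371, 0.1262]
orientation: [179.9, -0.1, -6.0]
force: [-0.3, -4.0, 5.5]
width: 0.0262
```

```bash
python3 - <<'E'
from h import *
to([.5323,.0383,.124],-6.25)
shot("w11",crop=(235,160,335,230),f=8)
E
```

```text
t 12.95 pos [534.   37.1 126.2] rpy [ 1.7994e+02 -6.0000e-02 -6.0000e+00] F [-0.3 -4.   5.5] w 26.2
delta tool cm [-0.18 -0.1   0.22]
rotvec [ 0.001  -0.001   0.0044]
```

View pics/w11.png

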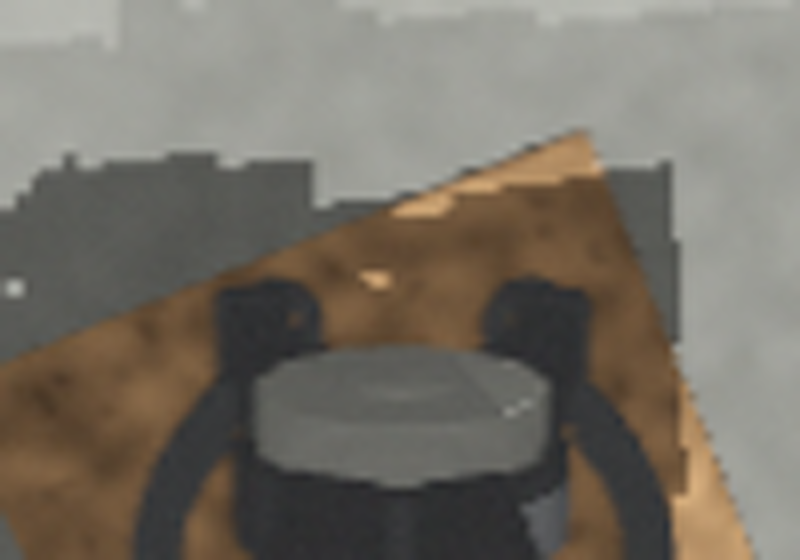

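Gap is now 161 crop px, which by the relaxed-lug scale is θ≈0.125. I need about 195 px for θ≈0.16 (limit about 247 px). Squeezing a bit more.

>>> send_rows:
  deltas:
    - {"x":0,"y":0,"z":0,"ax":0,"ay":0,"az":0,"claw":2.55}
    - {"x":0,"y":0,"z":0,"ax":0,"ay":0,"az":0,"claw":2.5}
    - {"x":0,"y":0,"z":0,"ax":0,"ay":0,"az":0,"claw":2.45}
    - {"x":0,"y":0,"z":0,"ax":0,"ay":0,"az":0,"claw":2.4}
    - {"x":0,"y":0,"z":0,"ax":0,"ay":0,"az":0,"claw":2.35}
    - {"x":0,"y":0,"z":0,"ax":0,"ay":0,"az":0,"claw":2.3}
    - {"x":0,"y":0,"z":0,"ax":0,"ay":0,"az":0,"claw":2.25}
    - {"x":0,"y":0,"z":0,"ax":0,"ay":0,"az":0,"claw":2.25}
    - {"x":0,"y":0,"z":0,"ax":0,"ay":0,"az":0,"claw":2.25}
    - {"x":0,"y":0,"z":0,"ax":0,"ay":0,"az":0,"claw":2.25}
  newtons: 60

```text
time_s: 14.0
tool_pos: [0.534, 0.0375, 0.1262]
orientation: [180.0, -0.1, -6.0]
force: [0.2, -3.3, 3.9]
width: 0.023
```

```bash
python3 - <<'E'
from h import *
to([.5323,.0383,.124],-6.25)
shot("w12",crop=(235,160,335,230),f=8)
E
```

```text
t 14.0 pos [534.   37.5 126.2] rpy [ 1.7998e+02 -6.0000e-02 -6.0200e+00] F [ 0.2 -3.3  3.9] w 23.0
delta tool cm [-0.18 -0.07  0.22]
rotvec [ 0.0003 -0.001   0.0039]
```

View pics/w12.png

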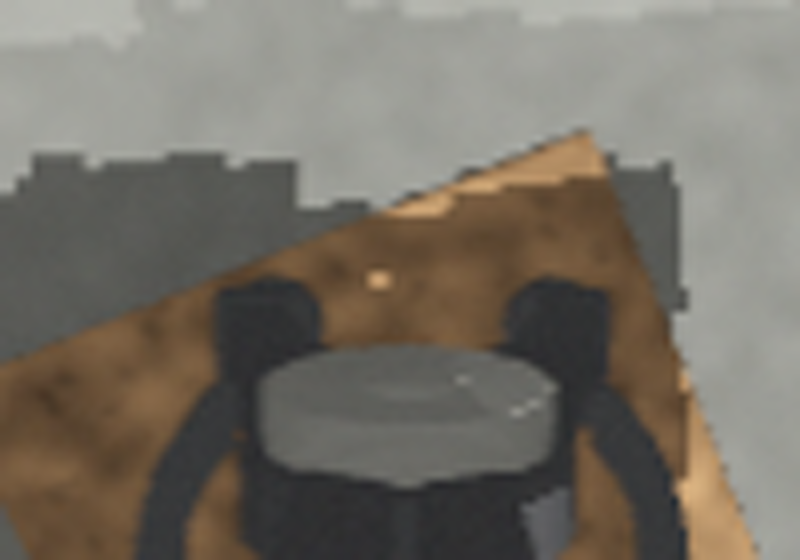

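Gap is 181 crop px and the tips are about 17.6 mm out (s≈0.209), so θ≈0.147. I'll add a hair more squeeze and lift slowly.

>>> send_rows:
  deltas:
    - {"x":0,"y":0,"z":0,"ax":0,"ay":0,"az":0,"claw":2.15}
    - {"x":0,"y":0,"z":0,"ax":0,"ay":0,"az":0,"claw":2.1}
    - {"x":0,"y":0,"z":0,"ax":0,"ay":0,"az":0,"claw":2.1}
    - {"x":0,"y":0,"z":-0.1,"ax":0,"ay":0,"az":0,"claw":2.1}
    - {"x":0,"y":0,"z":-0.2,"ax":0,"ay":0,"az":0,"claw":2.1}
    - {"x":0,"y":0,"z":-0.3,"ax":0,"ay":0,"az":0,"claw":2.1}
    - {"x":0,"y":0,"z":-0.4,"ax":0,"ay":0,"az":0,"claw":2.1}
    - {"x":0,"y":0,"z":-0.4,"ax":0,"ay":0,"az":0,"claw":2.1}
    - {"x":0,"y":0,"z":-0.3,"ax":0,"ay":0,"az":0,"claw":2.1}
    - {"x":0,"y":0,"z":-0.1,"ax":0,"ay":0,"az":0,"claw":2.1}
  newtons: 60

```text
time_s: 15.05
tool_pos: [0.5339, 0.0377, 0.1445]
orientation: [-180.0, -0.1, -6.0]
force: [-0.0, -0.4, -2.0]
width: 0.0216
```

```bash
python3 - <<'E'
from h import *
to([.5338,-.160,.266],-6.25)
shot("w13",crop=(215,150,355,250),f=5.7);shot("s13","side",crop=(250,150,360,280),f=5)
E
```

```text
t 15.05 pos [533.9  37.7 144.5] rpy [-1.7999e+02 -5.0000e-02 -6.0300e+00] F [-0.  -0.4 -2. ] w 21.6
delta tool cm [  2.08  19.66 -12.15]
rotvec [-0.0001 -0.0009  0.0038]
```

View pics/w13.png

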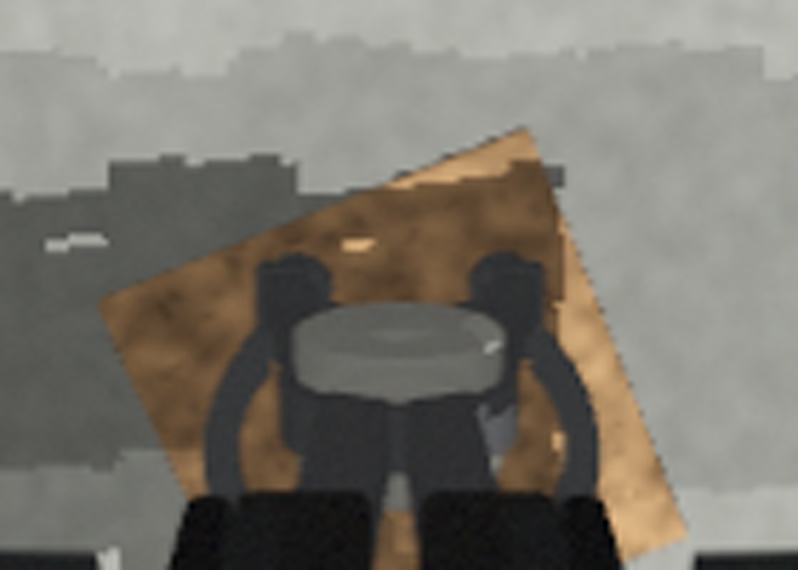

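View pics/s13.png

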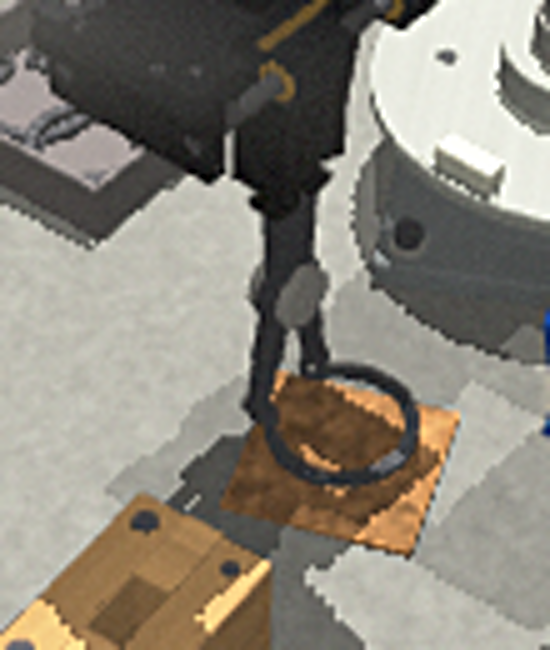

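The ring is lifted level on the pins. Gap is 24.6 px, so θ≈0.163. Raising it and carrying it to the spindle.

>>> send_rows:
  deltas:
    - {"x":0,"y":0,"z":-0.4,"ax":0,"ay":0,"az":0,"claw":2.1}
    - {"x":0,"y":0,"z":-0.9,"ax":0,"ay":0,"az":0,"claw":2.1}
    - {"x":0,"y":0,"z":-1.4,"ax":0,"ay":0,"az":0,"claw":2.1}
    - {"x":0,"y":0,"z":-1.7,"ax":0,"ay":0,"az":0,"claw":2.1}
    - {"x":0,"y":0,"z":-1.8,"ax":0,"ay":0,"az":0,"claw":2.1}
    - {"x":0,"y":0.2,"z":-1.8,"ax":0,"ay":0,"az":0,"claw":2.1}
    - {"x":0,"y":0.4,"z":-1.7,"ax":0,"ay":0,"az":0,"claw":2.1}
    - {"x":0.1,"y":0.7,"z":-1.4,"ax":0,"ay":0,"az":0,"claw":2.1}
    - {"x":0.1,"y":1.0,"z":-1.0,"ax":0,"ay":0,"az":0,"claw":2.1}
    - {"x":0.1,"y":1.3,"z":-0.5,"ax":0,"ay":0,"az":0,"claw":2.1}

```text
time_s: 16.15
tool_pos: [0.5332, 0.0011, 0.2713]
orientation: [180.0, -0.1, -6.0]
force: [0.7, -0.7, -2.0]
width: 0.0216
```

>>> send_rows:
  deltas:
    - {"x":0.2,"y":1.7,"z":-0.1,"ax":0,"ay":0,"az":0,"claw":2.1}
    - {"x":0.2,"y":2.0,"z":0,"ax":0,"ay":0,"az":0,"claw":2.1}
    - {"x":0.2,"y":2.2,"z":0,"ax":0,"ay":0,"az":0,"claw":2.1}
    - {"x":0.3,"y":2.2,"z":0,"ax":0,"ay":0,"az":0,"claw":2.1}
    - {"x":0.3,"y":2.2,"z":0,"ax":0,"ay":0,"az":0,"claw":2.1}
    - {"x":0.2,"y":2.0,"z":0,"ax":0,"ay":0,"az":0,"claw":2.1}
    - {"x":0.2,"y":1.7,"z":0,"ax":0,"ay":0,"az":0,"claw":2.1}
    - {"x":0.2,"y":1.2,"z":0,"ax":0,"ay":0,"az":0,"claw":2.1}
    - {"x":0,"y":0.6,"z":0,"ax":0,"ay":0,"az":0,"claw":2.1}
    - {"x":0,"y":0.2,"z":0,"ax":0,"ay":0,"az":0,"claw":2.1}

```text
time_s: 17.15
tool_pos: [0.5337, -0.1599, 0.2708]
orientation: [-180.0, 0.0, -6.1]
force: [0.5, 0.2, -2.1]
width: 0.0215
```

```bash
python3 - <<'E'
from h import *
to([.5338,-.160,.266],-6.25)
p,R,o=shot("w14",crop=(200,130,380,260),f=4.4);shot("s14","side",crop=(300,60,430,220),f=4);shot("t14","top",crop=(340,150,460,280),f=4)
print(state()[0])
E
```

```text
t 17.15 pos [ 533.7 -159.9  270.8] rpy [-1.7997e+02  3.0000e-02 -6.0700e+00] F [ 0.5  0.2 -2.1] w 21.5
delta tool cm [0.01 0.01 0.48]
rotvec [-0.0005  0.0005  0.0032]
[ 0.53371781 -0.1587936   0.27087488]
```

View pics/w14.png

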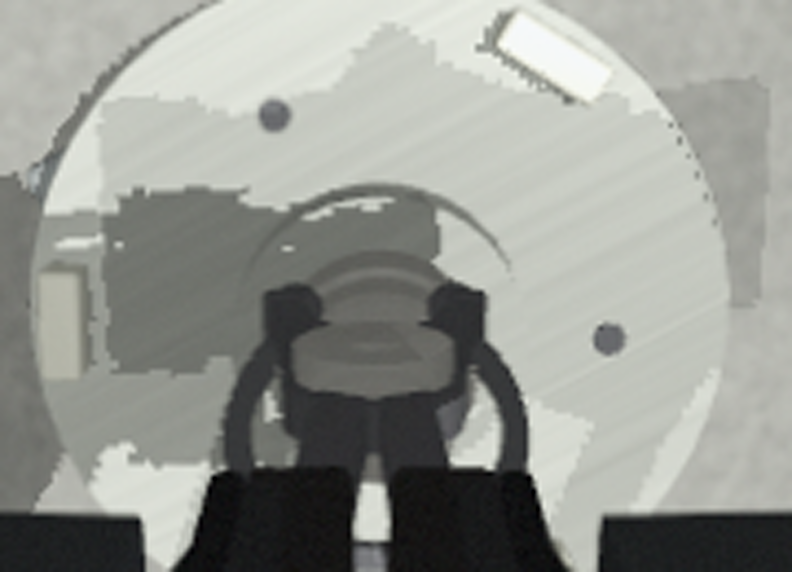

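View pics/s14.png

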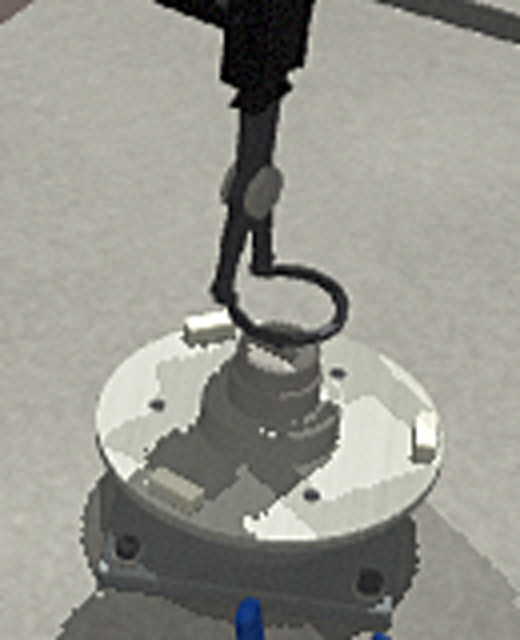

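View pics/t14.png

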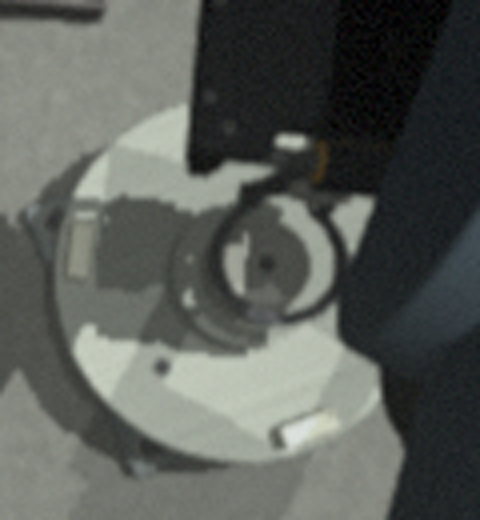

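From the top view, the spindle's centre dot is at crop (266,264) with the ring around it. Ring outer edges are left 208, right 345, back (275,322). Measuring the offset.

```bash
python3 - <<'E'
from h import *
def t(x,y,z):return (ray("top",340+x/4,150+y/4,z)*1000).round(1)
print("axis",t(266,264,.1204))
for z in(.150,.154):print("L",t(208,258,z),"R",t(345,255,z),"back",t(275,322,z))
D=np.load("pics/t14.npz");g=D["p"].mean(2).astype(int)
for v in(208,212,214,218,222,226):print(v,g[v,384:432].tolist())
for u in(404,407,410):print(u,g[205:236,u].tolist())
P=cloud("top",D["d"]);
for v,u in((230,407),(231,409),(216,392),(213,425)):print(v,u,P[v,u].round(4))
D=np.load("pics/w14.npz");print(D["pos"])
E
```

```text
axis [ 504.3 -158.7  120.4]
L [ 502.5 -123.3  150. ] R [ 505.2 -187.7  150. ] back [ 472.9 -154.2  150. ]
L [ 501.9 -122.3  154. ] R [ 504.6 -186.4  154. ] back [ 472.4 -153.1  154. ]
208 [71, 72, 75, 78, 80, 77, 77, 77, 73, 59, 46, 41, 44, 55, 64, 67, 86, 111, 83, 72, 70, 74, 74, 73, 71, 72, 68, 70, 78, 93, 126, 151, 158, 162, 159, 158, 147, 108, 59, 38, 65, 109, 148, 158, 159, 144, 105, 54]
212 [74, 78, 77, 78, 78, 79, 76, 63, 51, 41, 40, 66, 112, 145, 152, 151, 152, 144, 95, 68, 72, 76, 75, 75, 74, 73, 74, 77, 74, 72, 72, 78, 107, 144, 157, 154, 155, 157, 145, 88, 42, 44, 80, 132, 129, 75, 36, 31]
214 [73, 78, 92, 109, 91, 75, 67, 56, 47, 44, 46, 73, 125, 154, 155, 153, 148, 118, 81, 73, 69, 56, 53, 53, 65, 71, 74, 74, 73, 75, 70, 72, 80, 116, 150, 161, 158, 161, 152, 104, 52, 39, 54, 74, 60, 40, 32, 34]
218 [76, 82, 77, 79, 79, 72, 68, 58, 54, 42, 43, 52, 99, 144, 157, 155, 146, 97, 71, 74, 73, 67, 64, 67, 73, 72, 72, 72, 75, 72, 73, 73, 76, 113, 150, 161, 157, 158, 144, 93, 48, 33, 35, 38, 29, 35, 37, 35]
222 [74, 81, 103, 121, 93, 75, 73, 63, 63, 61, 59, 45, 46, 70, 113, 156, 1
[... 217 characters left out ...]
2, 86, 90, 85, 88, 84, 86, 82, 80, 94, 119, 141, 152, 144, 130, 111, 86, 62, 53, 72, 106, 119, 77, 42, 29, 38, 38, 41, 35, 36]
404 [68, 68, 70, 70, 73, 72, 71, 72, 71, 69, 67, 65, 68, 73, 74, 75, 78, 91, 99, 101, 95, 90, 88, 86, 86, 83, 89, 90, 81, 81, 92]
407 [72, 69, 73, 73, 71, 71, 73, 75, 67, 53, 47, 42, 54, 67, 74, 83, 97, 99, 102, 99, 94, 84, 87, 95, 95, 90, 108, 134, 147, 153, 165]
410 [121, 89, 70, 68, 73, 72, 74, 74, 72, 74, 73, 73, 76, 72, 76, 73, 75, 77, 82, 92, 87, 80, 81, 73, 68, 86, 121, 148, 162, 175, 185]
230 407 [ 0.4737 -0.1508  0.1505]
231 409 [ 0.4784 -0.1722  0.088 ]
216 392 [ 0.4998 -0.1235  0.1489]
213 425 [ 0.5059 -0.1839  0.1547]
[ 0.53370713 -0.15988424  0.27077064]
```

```bash
python3 - <<'E'
from h import *
D=np.load("pics/t14.npz");P=cloud("top",D["d"])
m=(P[...,2]>.138)&(P[...,2]<.165);m[:, :380]=0;m[:200]=0;m[240:]=0;m[:,432:]=0
for v in range(204,236):
    us=np.where(m[v])[0];print(v,us.tolist())
print(np.median(P[m][:,2]))
E
```

```text
204 [396, 397, 398, 399, 418, 419, 420, 421, 422]
205 [395, 396, 397, 398, 399, 419, 420, 421, 422, 423]
206 [394, 395, 396, 397, 398, 421, 422, 423, 424]
207 [394, 395, 396, 397, 421, 422, 423, 424]
208 [393, 394, 395, 396, 421, 422, 423, 425]
209 [393, 394, 395, 396, 422, 423, 424, 425]
210 [393, 394, 395, 396, 422, 423, 424, 425, 426]
211 [392, 393, 394, 395, 423, 424, 425, 426]
212 [392, 393, 394, 395, 423, 424, 425, 426]
213 [392, 393, 394, 395, 423, 424, 425, 426]
214 [392, 393, 394, 395, 424, 425, 426]
215 [392, 393, 394, 395, 424, 425, 426]
216 [392, 393, 394, 395, 424, 425, 426]
217 [392, 393, 394, 395, 423, 424, 425, 426]
218 [393, 394, 395, 396, 423, 424, 425]
219 [393, 394, 395, 396, 423, 424, 425]
220 [393, 394, 395, 396, 397, 423, 424, 425]
221 [394, 395, 396, 397, 422, 423, 424]
222 [394, 395, 396, 397, 398, 421, 422, 423, 424]
223 [395, 396, 397, 398, 399, 421, 422, 423, 424]
224 [396, 397, 398, 399, 400, 420, 421, 422, 423, 424]
225 [397, 398, 399, 401, 402, 418, 419, 420, 421, 422, 423]
226 [398, 399, 400, 401, 402, 403, 416, 417, 418, 419, 420, 421, 422]
227 [399, 400, 401, 402, 403, 404, 405, 406, 414, 415, 416, 417, 418, 419, 420, 421]
228 [401, 402, 403, 404, 405, 406, 407, 408, 409, 410, 411, 412, 413, 414, 415, 416, 417, 418, 419]
229 [402, 403, 404, 405, 406, 407, 408, 409, 410, 411, 412, 413, 414, 415, 416, 417]
230 [405, 406, 407, 408, 409, 410, 411, 412, 413, 414]
231 []
232 []
233 []
234 []
235 []
0.1508482762551358
```

```bash
python3 - <<'E'
from h import *
f=lambda u,v,z:(ray("top",u,v,z)*1000).round(2)
print("axis",f(406.4,216,.1204)); 
for z in(.150,.153):print("mid",f(409.0,214.5,z),"L",f(391.5,214.5,z)[1],"R",f(426.5,214.5,z)[1],"backout",f(409.5,230.5,z),"backin",f(409.5,227.3,z))
print(state()[0]*1000, [f(*proj("top",np.array([.5055,-.157,.1204])),.1204)])
E
```

```text
axis [ 504.27 -158.54  120.4 ]
mid [ 503.12 -155.25  150.  ] L -122.34 R -188.16 backout [ 472.89 -155.62  150.  ] backin [ 478.92 -155.74  150.  ]
mid [ 502.69 -154.4   153.  ] L -121.61 R -187.19 backout [ 472.58 -154.77  153.  ] backin [ 478.58 -154.88  153.  ]
[ 533.71780699 -158.79359762  270.87488052] [array([ 505.5, -157. ,  120.4])]
```

The ring's symmetry line is about 2.7 mm to +y of the axis. Its back inner edge clears the land by about 1.2 mm. I'll correct this and lower around the narrower nose, stopping above the shoulder to look again.

>>> send_rows:
  deltas:
    - {"x":0.08,"y":0.15,"z":0,"ax":0,"ay":0,"az":0,"claw":2.1}
    - {"x":0,"y":0.11,"z":0.3,"ax":0,"ay":0,"az":0,"claw":2.1}
    - {"x":0,"y":0,"z":0.5,"ax":0,"ay":0,"az":0,"claw":2.1}
    - {"x":0,"y":0,"z":0.6,"ax":0,"ay":0,"az":0,"claw":2.1}
    - {"x":0,"y":0,"z":0.6,"ax":0,"ay":0,"az":0,"claw":2.1}
    - {"x":0,"y":0,"z":0.6,"ax":0,"ay":0,"az":0,"claw":2.1}
    - {"x":0,"y":0,"z":0.5,"ax":0,"ay":0,"az":0,"claw":2.1}
    - {"x":0,"y":0,"z":0.3,"ax":0,"ay":0,"az":0,"claw":2.1}
    - {"x":0,"y":0,"z":0.1,"ax":0,"ay":0,"az":0,"claw":2.1}
    - {"x":0,"y":0,"z":0,"ax":0,"ay":0,"az":0,"claw":2.1}

```text
time_s: 18.3
tool_pos: [0.5344, -0.1622, 0.2358]
orientation: [-180.0, 0.0, -6.0]
force: [-0.9, -0.6, -3.2]
width: 0.0211
```

>>> send_rows:
  deltas:
    - {"x":0,"y":0,"z":0,"ax":0,"ay":0,"az":0,"claw":2.1}
    - {"x":0,"y":0,"z":0,"ax":0,"ay":0,"az":0,"claw":2.1}
    - {"x":0,"y":0,"z":0,"ax":0,"ay":0,"az":0,"claw":2.1}
    - {"x":0,"y":0,"z":0,"ax":0,"ay":0,"az":0,"claw":2.1}
    - {"x":0,"y":0,"z":0,"ax":0,"ay":0,"az":0,"claw":2.1}
    - {"x":0,"y":0,"z":0,"ax":0,"ay":0,"az":0,"claw":2.1}
    - {"x":0,"y":0,"z":0,"ax":0,"ay":0,"az":0,"claw":2.1}
    - {"x":0,"y":0,"z":0,"ax":0,"ay":0,"az":0,"claw":2.1}
    - {"x":0,"y":0,"z":0,"ax":0,"ay":0,"az":0,"claw":2.1}
    - {"x":0,"y":0,"z":0,"ax":0,"ay":0,"az":0,"claw":2.1}

```text
time_s: 19.3
tool_pos: [0.5344, -0.1621, 0.2359]
orientation: [-180.0, 0.0, -6.0]
force: [0.2, 0.5, -3.3]
width: 0.0211
```

```bash
python3 - <<'E'
from h import *
to([.5338,-.160,.234],-6)
shot("t15","top",crop=(370,180,450,250),f=8);shot("s15","side",crop=(330,110,410,180),f=8)
shot("w15",crop=(200,130,380,260),f=4.4)
D=np.load("pics/t15.npz");P=cloud("top",D["d"])
z=P[...,2];sl=z[205:232,390:428];print(np.histogram(sl,np.arange(.08,.13,.004)))
E
```

```text
t 19.3 pos [ 534.4 -162.1  235.9] rpy [-180.      0.     -6.03] F [ 0.2  0.5 -3.3] w 21.1
delta tool cm [-0.08 -0.2   0.19]
rotvec [-0.0001  0.0001 -0.0005]
(array([  0,  74,  30,   1,   0,   6,  42,  24, 129, 181, 323,   6]), array([0.08 , 0.084, 0.088, 0.092, 0.096, 0.1  , 0.104, 0.108, 0.112,
       0.116, 0.12 , 0.124, 0.128]))
```

View pics/t15.png

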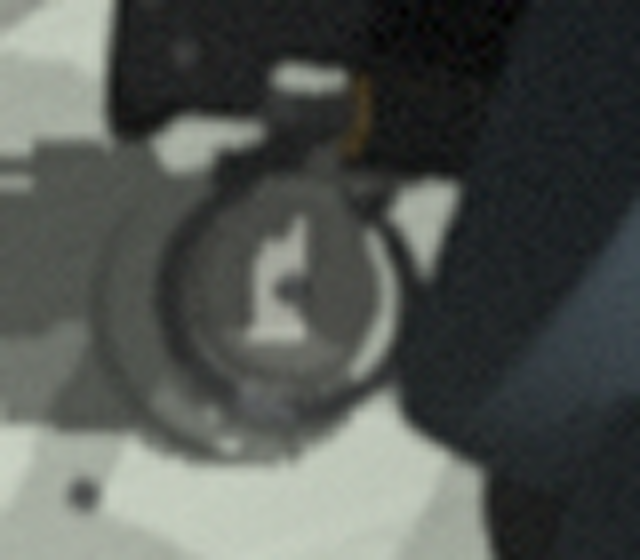

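View pics/s15.png

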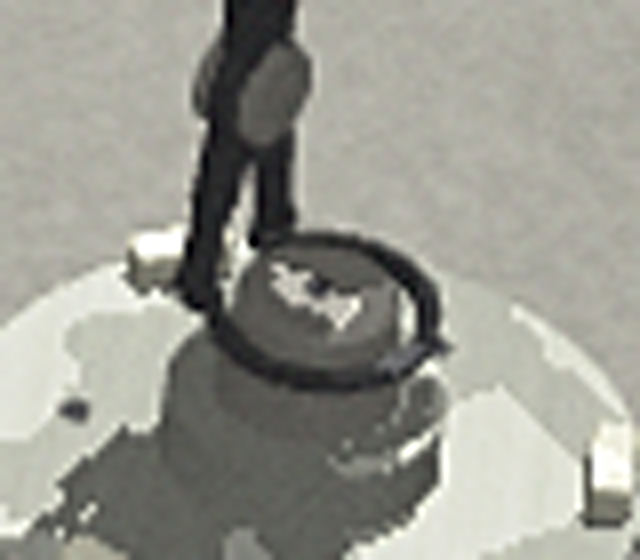

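View pics/w15.png

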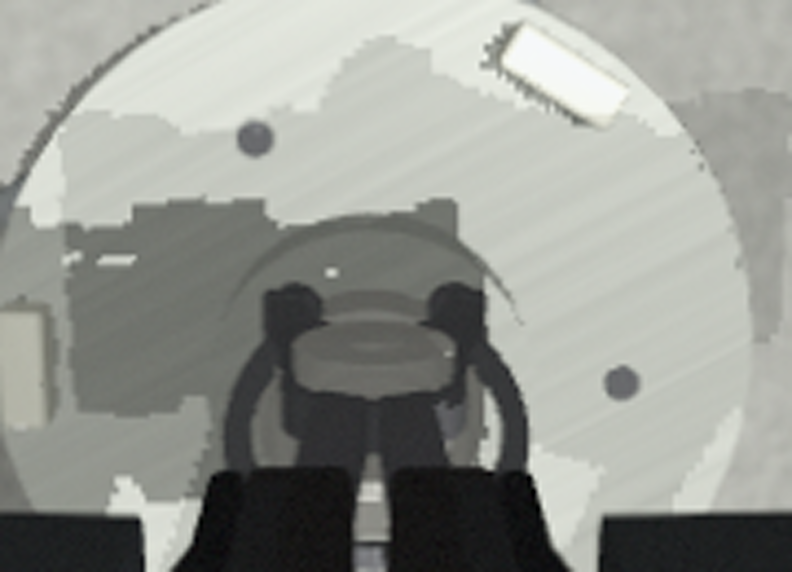

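```bash
python3 - <<'E'
from h import *
D=np.load("pics/t15.npz");P=cloud("top",D["d"]);g=D["p"].mean(2).astype(int)
for u in(402,405,408):
    print(u,[(v,int(g[v,u]),round(P[v,u,2]*1000),round(P[v,u,0]*1000)) for v in range(220,238)])
for v in(212,216,220):print(v,[(u,int(g[v,u]),round(P[v,u,2]*1000)) for u in list(range(387,400))+list(range(412,426))])
print("axis dot",(ray("top",406.0,216.25,.1204)*1000).round(1))
D=np.load("pics/s15.npz");P=cloud("side",D["d"]);m=(P[...,2]>.11)&(P[...,2]<.1185)&(np.hypot(P[...,0]-.505,P[...,1]+.155)<.045)
Q=P[m]*1000;print(len(Q),Q.min(0),Q.max(0),np.median(Q[:,2]))
E
```

```text
402 [(220, 154, 121, 496), (221, 166, 121, 494), (222, 144, 122, 492), (223, 108, 123, 490), (224, 98, 121, 488), (225, 88, 120, 486), (226, 75, 117, 485), (227, 86, 106, 484), (228, 96, 107, 482), (229, 94, 118, 479), (230, 90, 114, 477), (231, 90, 116, 475), (232, 85, 86, 476), (233, 82, 88, 474), (234, 97, 87, 472), (235, 109, 87, 470), (236, 117, 85, 468), (237, 126, 68, 468)]
405 [(220, 165, 123, 496), (221, 172, 120, 494), (222, 147, 121, 492), (223, 114, 119, 491), (224, 101, 119, 489), (225, 97, 123, 486), (226, 89, 119, 485), (227, 85, 107, 484), (228, 91, 102, 483), (229, 85, 116, 479), (230, 82, 116, 477), (231, 89, 115, 475), (232, 82, 115, 473), (233, 79, 87, 474), (234, 84, 85, 472), (235, 98, 89, 470), (236, 115, 76, 469), (237, 148, 67, 468)]
408 [(220, 99, 120, 497), (221, 115, 123, 494), (222, 111, 120, 493), (223, 104, 121, 491), (224, 102, 123, 488), (225, 99, 120, 487), (226, 86, 121, 485), (227, 78, 106, 484), (228, 77, 106, 482), (229, 77, 114, 480), (230, 68, 114, 478), (231, 60, 118, 475), (232, 66, 117, 473), (233, 82, 88, 474), (234, 98, 88, 472), (235, 131
[... 803 characters left out ...]
 139, 87), (419, 107, 87), (420, 55, 117), (421, 36, 118), (422, 36, 566), (423, 39, 569), (424, 37, 573), (425, 31, 577)]
220 [(387, 83, 88), (388, 81, 89), (389, 72, 87), (390, 50, 114), (391, 42, 115), (392, 51, 116), (393, 56, 117), (394, 65, 107), (395, 63, 114), (396, 68, 120), (397, 71, 120), (398, 77, 121), (399, 77, 123), (412, 75, 122), (413, 77, 122), (414, 73, 124), (415, 78, 118), (416, 108, 119), (417, 148, 86), (418, 151, 87), (419, 93, 113), (420, 47, 113), (421, 35, 571), (422, 36, 571), (423, 38, 577), (424, 37, 581), (425, 36, 584)]
axis dot [ 503.8 -157.8  120.4]
259 [ 474.41804454 -193.01312501  110.04010386] [ 539.82776313 -124.77675086  118.39837053] 114.81199235834676
```

Ring and axis agree within about 0.5 mm (mid column 405.8 vs 405.9), with the back clearing the land by about 0.8 mm. Lowering 14 mm past the shoulder and checking force.

>>> send_rows:
  deltas:
    - {"x":0,"y":0,"z":0.1,"ax":0,"ay":0,"az":0,"claw":2.1}
    - {"x":0,"y":0,"z":0.2,"ax":0,"ay":0,"az":0,"claw":2.1}
    - {"x":0,"y":0,"z":0.2,"ax":0,"ay":0,"az":0,"claw":2.1}
    - {"x":0,"y":0,"z":0.2,"ax":0,"ay":0,"az":0,"claw":2.1}
    - {"x":0,"y":0,"z":0.2,"ax":0,"ay":0,"az":0,"claw":2.1}
    - {"x":0,"y":0,"z":0.2,"ax":0,"ay":0,"az":0,"claw":2.1}
    - {"x":0,"y":0,"z":0.2,"ax":0,"ay":0,"az":0,"claw":2.1}
    - {"x":0,"y":0,"z":0.1,"ax":0,"ay":0,"az":0,"claw":2.1}
    - {"x":0,"y":0,"z":0,"ax":0,"ay":0,"az":0,"claw":2.1}
    - {"x":0,"y":0,"z":0,"ax":0,"ay":0,"az":0,"claw":2.1}

```text
time_s: 20.45
tool_pos: [0.5344, -0.162, 0.2219]
orientation: [-180.0, 0.0, -6.0]
force: [0.5, 0.0, -2.6]
width: 0.0215
```

```bash
python3 - <<'E'
from h import *
to([.5344,-.1621,.2034],-6)
shot("s16","side",crop=(330,110,410,180),f=8);shot("w16",crop=(200,130,380,260),f=4.4)
E
```

```text
t 20.45 pos [ 534.4 -162.   221.9] rpy [-179.99    0.     -6.03] F [ 0.5  0.  -2.6] w 21.5
delta tool cm [-0.    0.01  1.85]
rotvec [-0.0001  0.0001 -0.0005]
```

View pics/s16.png

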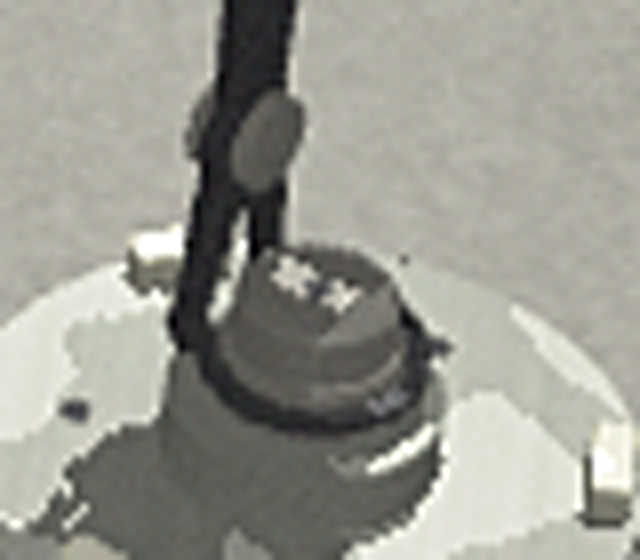

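View pics/w16.png

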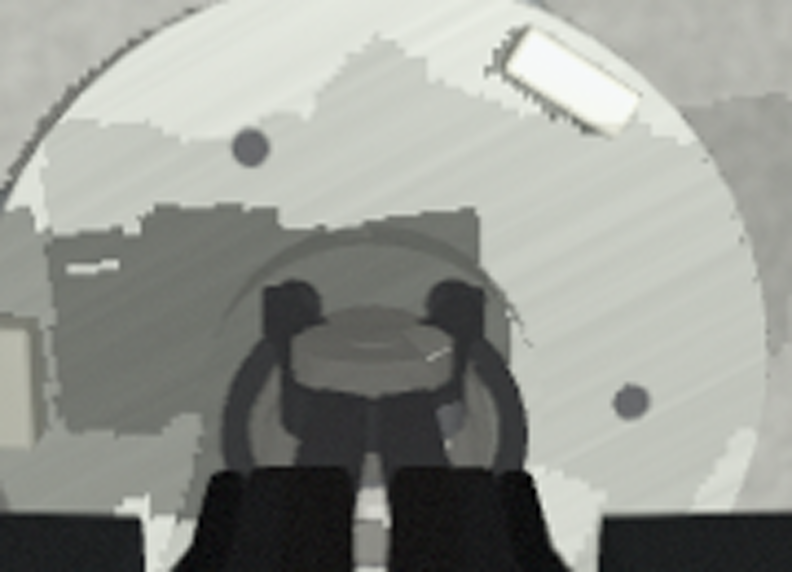

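The ring is round the land with no force. Continuing to just above the hub.

>>> send_rows:
  deltas:
    - {"x":0,"y":0,"z":0.1,"ax":0,"ay":0,"az":0,"claw":2.1}
    - {"x":0,"y":0,"z":0.2,"ax":0,"ay":0,"az":0,"claw":2.1}
    - {"x":0,"y":0,"z":0.2,"ax":0,"ay":0,"az":0,"claw":2.1}
    - {"x":0,"y":0,"z":0.2,"ax":0,"ay":0,"az":0,"claw":2.1}
    - {"x":0,"y":0,"z":0.2,"ax":0,"ay":0,"az":0,"claw":2.1}
    - {"x":0,"y":0,"z":0.2,"ax":0,"ay":0,"az":0,"claw":2.1}
    - {"x":0,"y":0,"z":0.15,"ax":0,"ay":0,"az":0,"claw":2.1}
    - {"x":0,"y":0,"z":0.1,"ax":0,"ay":0,"az":0,"claw":2.1}
    - {"x":0,"y":0,"z":0,"ax":0,"ay":0,"az":0,"claw":2.1}
    - {"x":0,"y":0,"z":0,"ax":0,"ay":0,"az":0,"claw":2.1}

```text
time_s: 21.55
tool_pos: [0.5349, -0.1623, 0.2092]
orientation: [180.0, -0.1, -6.0]
force: [-0.3, 1.4, 3.6]
width: 0.0217
```

Contact with the hub begins (about 6 N net). Pressing on gently.

>>> send_rows:
  deltas:
    - {"x":0,"y":0,"z":0.06,"ax":0,"ay":0,"az":0,"claw":2.1}
    - {"x":0,"y":0,"z":0.06,"ax":0,"ay":0,"az":0,"claw":2.1}
    - {"x":0,"y":0,"z":0.06,"ax":0,"ay":0,"az":0,"claw":2.1}
    - {"x":0,"y":0,"z":0.06,"ax":0,"ay":0,"az":0,"claw":2.1}
    - {"x":0,"y":0,"z":0.06,"ax":0,"ay":0,"az":0,"claw":2.1}
    - {"x":0,"y":0,"z":0,"ax":0,"ay":0,"az":0,"claw":2.1}
    - {"x":0,"y":0,"z":0,"ax":0,"ay":0,"az":0,"claw":2.1}
    - {"x":0,"y":0,"z":0,"ax":0,"ay":0,"az":0,"claw":2.1}
    - {"x":0,"y":0,"z":0,"ax":0,"ay":0,"az":0,"claw":2.1}
    - {"x":0,"y":0,"z":0,"ax":0,"ay":0,"az":0,"claw":2.1}

```text
time_s: 22.55
tool_pos: [0.5351, -0.1624, 0.2063]
orientation: [180.0, -0.1, -6.0]
force: [0.2, -0.0, 7.3]
width: 0.0212
```

```bash
python3 - <<'E'
from h import *
to([.5344,-.1621,.2034],-6)
shot("s17","side",crop=(330,110,410,180),f=8);shot("w17",crop=(200,130,380,260),f=4.4)
E
```

```text
t 22.55 pos [ 535.1 -162.4  206.3] rpy [ 1.7996e+02 -1.1000e-01 -6.0200e+00] F [ 0.2 -0.   7.3] w 21.2
delta tool cm [-0.07 -0.02  0.29]
rotvec [ 0.0007 -0.0018 -0.0004]
```

View pics/s17.png

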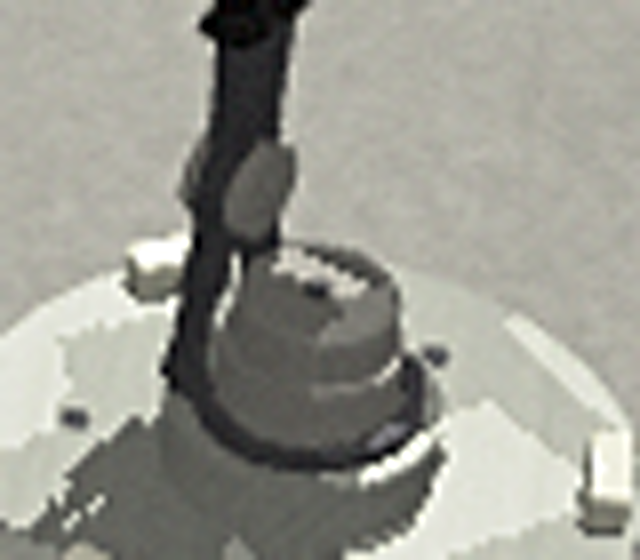

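View pics/w17.png

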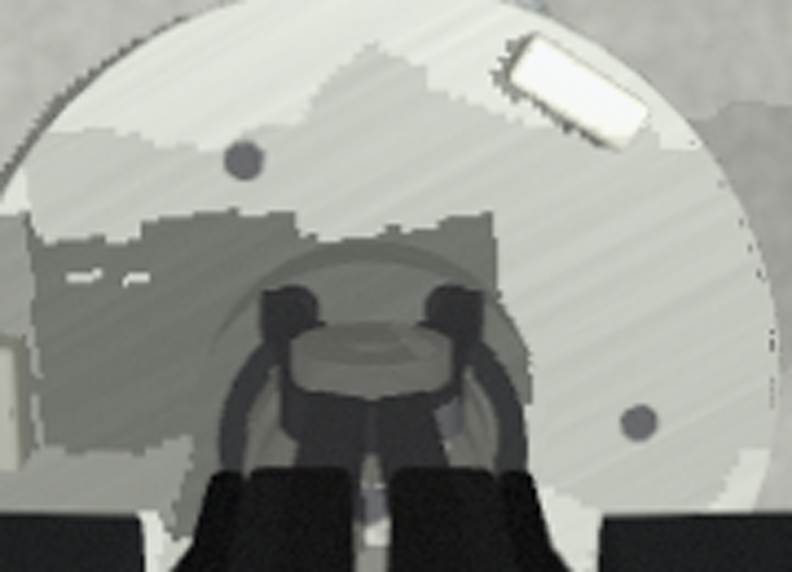

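>>> send_rows:
  deltas:
    - {"x":0,"y":0,"z":0.05,"ax":0,"ay":0,"az":0,"claw":2.1}
    - {"x":0,"y":0,"z":0.05,"ax":0,"ay":0,"az":0,"claw":2.1}
    - {"x":0,"y":0,"z":0.04,"ax":0,"ay":0,"az":0,"claw":2.1}
    - {"x":0,"y":0,"z":0.04,"ax":0,"ay":0,"az":0,"claw":2.1}
    - {"x":0,"y":0,"z":0,"ax":0,"ay":0,"az":0,"claw":2.1}
    - {"x":0,"y":0,"z":0,"ax":0,"ay":0,"az":0,"claw":2.1}
    - {"x":0,"y":0,"z":0,"ax":0,"ay":0,"az":0,"claw":2.1}
    - {"x":0,"y":0,"z":0,"ax":0,"ay":0,"az":0,"claw":2.1}
    - {"x":0,"y":0,"z":0,"ax":0,"ay":0,"az":0,"claw":2.1}
    - {"x":0,"y":0,"z":0,"ax":0,"ay":0,"az":0,"claw":2.1}

```text
time_s: 23.65
tool_pos: [0.5356, -0.1626, 0.2054]
orientation: [179.9, -0.2, -6.0]
force: [-0.6, 0.8, 10.1]
width: 0.0212
```

About 12.5 N net and the travel since contact is 4.2 mm, so it looks like the stop. A touch more, then look.

>>> send_rows:
  deltas:
    - {"x":0,"y":0,"z":0.04,"ax":0,"ay":0,"az":0,"claw":2.1}
    - {"x":0,"y":0,"z":0.04,"ax":0,"ay":0,"az":0,"claw":2.1}
    - {"x":0,"y":0,"z":0,"ax":0,"ay":0,"az":0,"claw":2.1}
    - {"x":0,"y":0,"z":0,"ax":0,"ay":0,"az":0,"claw":2.1}
    - {"x":0,"y":0,"z":0,"ax":0,"ay":0,"az":0,"claw":2.1}
    - {"x":0,"y":0,"z":0,"ax":0,"ay":0,"az":0,"claw":2.1}
    - {"x":0,"y":0,"z":0,"ax":0,"ay":0,"az":0,"claw":2.1}
    - {"x":0,"y":0,"z":0,"ax":0,"ay":0,"az":0,"claw":2.1}
    - {"x":0,"y":0,"z":0,"ax":0,"ay":0,"az":0,"claw":2.1}
    - {"x":0,"y":0,"z":0,"ax":0,"ay":0,"az":0,"claw":2.1}

```text
time_s: 24.65
tool_pos: [0.536, -0.1628, 0.2053]
orientation: [179.9, -0.3, -6.0]
force: [-0.7, 1.4, 14.7]
width: 0.0214
```

```bash
python3 - <<'E'
from h import *
to([.5344,-.1621,.2034],-6)
shot("s18","side",crop=(330,110,410,180),f=8);shot("w18",crop=(200,130,380,260),f=4.4)
for n in("s0","s17","s18"):
    D=np.load("pics/side0.npz" if n=="s0" else f"pics/{n}.npz");P=cloud("side",D["d"])
    r=np.hypot(P[...,0]-.5052,P[...,1]+.1545);a=np.arctan2(P[...,1]+.1545,P[...,0]-.5052)
    for lo,hi,nm in((.033,.0375,"hub"),(.055,.085,"plate"),(.026,.029,"ring")):
        q=(r>lo)&(r<hi)&(P[...,2]>.05)&(P[...,2]<.1)
        print(n,nm,[(k,round(np.median(P[...,2][q&(abs(a-np.radians(k))<.35)])*1000,2) if (q&(abs(a-np.radians(k))<.35)).sum()>5 else None) for k in(90,135,180,-135,-90)])
E
```

```text
t 24.65 pos [ 536.  -162.8  205.3] rpy [179.91  -0.27  -6.03] F [-0.7  1.4 14.7] w 21.4
delta tool cm [-0.17 -0.05  0.19]
rotvec [ 0.0016 -0.0047 -0.0005]
s0 hub [(90, np.float64(77.47)), (135, np.float64(76.28)), (180, np.float64(75.61)), (-135, np.float64(87.16)), (-90, None)]
s0 plate [(90, np.float64(67.37)), (135, np.float64(66.56)), (180, np.float64(66.45)), (-135, np.float64(66.82)), (-90, np.float64(66.69))]
s0 ring [(90, np.float64(87.08)), (135, np.float64(86.35)), (180, None), (-135, None), (-90, None)]
s17 hub [(90, np.float64(74.14)), (135, np.float64(71.66)), (180, np.float64(73.89)), (-135, np.float64(83.27)), (-90, None)]
s17 plate [(90, np.float64(64.21)), (135, np.float64(63.62)), (180, np.float64(63.53)), (-135, np.float64(63.62)), (-90, np.float64(63.47))]
s17 ring [(90, np.float64(84.0)), (135, np.float64(84.18)), (180, None), (-135, None), (-90, None)]
s18 hub [(90, np.float64(71.77)), (135, np.float64(71.39)), (180, np.float64(73.36)), (-135, np.float64(83.55)), (-90, None)]
s18 plate [(90, np.float64(63.21)), (135, np.float64(62.86)), (180, np.float64(62.28)), (-135, np.float64(62.72)), (-90, np.float64(62.71))]
s18 ring [(90, np.float64(86.32)), (135, np.float64(84.92)), (180, np.float64(85.61)), (-135, np.float64(86.95)), (-90, None)]
```

View pics/s18.png

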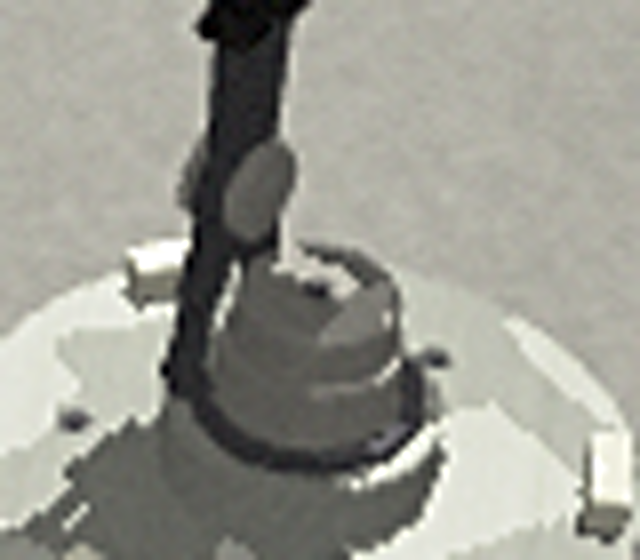

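The plate dropped from 66.7 to 62.7 mm, exactly the 4 mm stop, at about 17 N net. Letting the ring close gradually and following it 2 mm in +x as it centres.

>>> send_rows:
  deltas:
    - {"x":0,"y":0,"z":0,"ax":0,"ay":0,"az":0,"claw":2.3}
    - {"x":0,"y":0,"z":0,"ax":0,"ay":0,"az":0,"claw":2.5}
    - {"x":0.02,"y":0,"z":0,"ax":0,"ay":0,"az":0,"claw":2.7}
    - {"x":0.02,"y":0,"z":0,"ax":0,"ay":0,"az":0,"claw":2.9}
    - {"x":0.02,"y":0,"z":0,"ax":0,"ay":0,"az":0,"claw":3.1}
    - {"x":0.02,"y":0,"z":0,"ax":0,"ay":0,"az":0,"claw":3.3}
    - {"x":0.02,"y":0,"z":0,"ax":0,"ay":0,"az":0,"claw":3.5}
    - {"x":0.02,"y":0,"z":0,"ax":0,"ay":0,"az":0,"claw":3.7}
    - {"x":0,"y":0,"z":0,"ax":0,"ay":0,"az":0,"claw":3.7}
    - {"x":0,"y":0,"z":0,"ax":0,"ay":0,"az":0,"claw":3.7}

```text
time_s: 25.75
tool_pos: [0.5375, -0.1633, 0.2053]
orientation: [179.9, -0.3, -6.0]
force: [-0.2, 1.5, 13.6]
width: 0.0366
```

```bash
python3 - <<'E'
from h import *
to([.5344,-.1621,.2034],-6)
shot("w19",crop=(200,130,380,260),f=4.4)
shot("s19","side",crop=(330,110,410,180),f=8)
E
```

```text
t 25.75 pos [ 537.5 -163.3  205.3] rpy [179.86  -0.31  -6.02] F [-0.2  1.5 13.6] w 36.6
delta tool cm [-0.32 -0.09  0.19]
rotvec [ 0.0024 -0.0054 -0.0003]
```

View pics/w19.png

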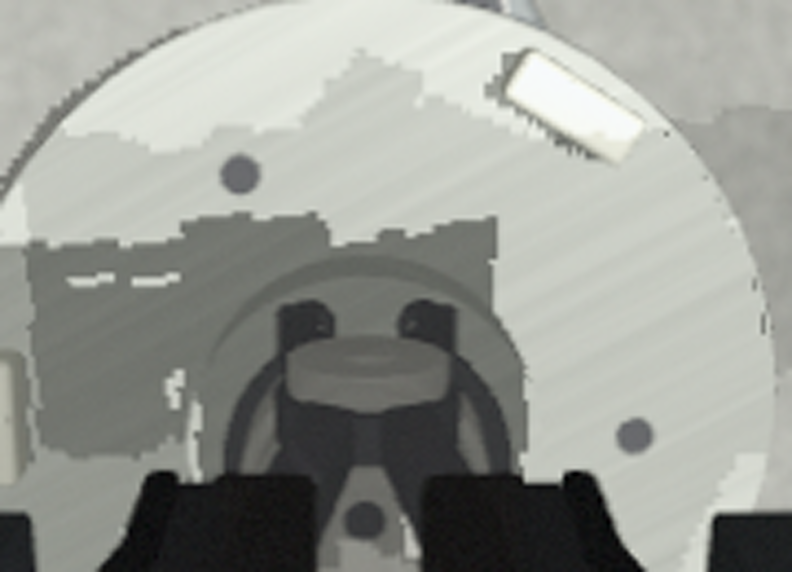

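View pics/s19.png

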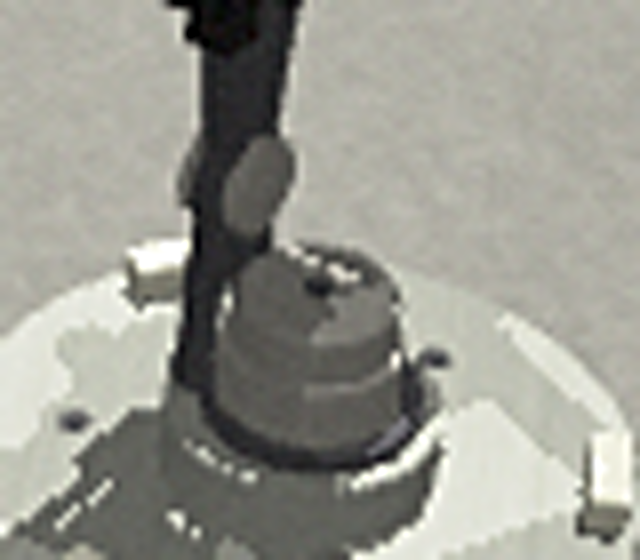

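The lug gap shrank to 14.8 px (θ≈0.08), less than it could be on the land, so the ring is entering the groove. Opening the rest.

>>> send_rows:
  deltas:
    - {"x":0,"y":0,"z":0,"ax":0,"ay":0,"az":0,"claw":4.0}
    - {"x":0,"y":0,"z":0,"ax":0,"ay":0,"az":0,"claw":4.25}
    - {"x":0,"y":0,"z":0,"ax":0,"ay":0,"az":0,"claw":4.5}
    - {"x":0,"y":0,"z":0,"ax":0,"ay":0,"az":0,"claw":4.75}
    - {"x":0,"y":0,"z":-0.03,"ax":0,"ay":0,"az":0,"claw":5.0}
    - {"x":0,"y":0,"z":-0.03,"ax":0,"ay":0,"az":0,"claw":5.25}
    - {"x":0,"y":0,"z":-0.03,"ax":0,"ay":0,"az":0,"claw":5.5}
    - {"x":0,"y":0,"z":0,"ax":0,"ay":0,"az":0,"claw":5.75}
    - {"x":0,"y":0,"z":0,"ax":0,"ay":0,"az":0,"claw":5.75}
    - {"x":0,"y":0,"z":0,"ax":0,"ay":0,"az":0,"claw":5.75}

```text
time_s: 26.85
tool_pos: [0.5362, -0.1629, 0.2045]
orientation: [179.9, -0.1, -6.0]
force: [-0.7, -0.4, 6.5]
width: 0.0574
```

```bash
python3 - <<'E'
from h import *
to([.5344,-.1621,.2034],-6)
shot("w20",crop=(200,130,380,260),f=4.4)
shot("s20","side",crop=(330,110,410,180),f=8)
E
```

```text
t 26.85 pos [ 536.2 -162.9  204.5] rpy [ 1.7991e+02 -1.0000e-01 -6.0100e+00] F [-0.7 -0.4  6.5] w 57.4
delta tool cm [-0.19 -0.06  0.11]
rotvec [ 0.0015 -0.0018 -0.0002]
```

View pics/w20.png

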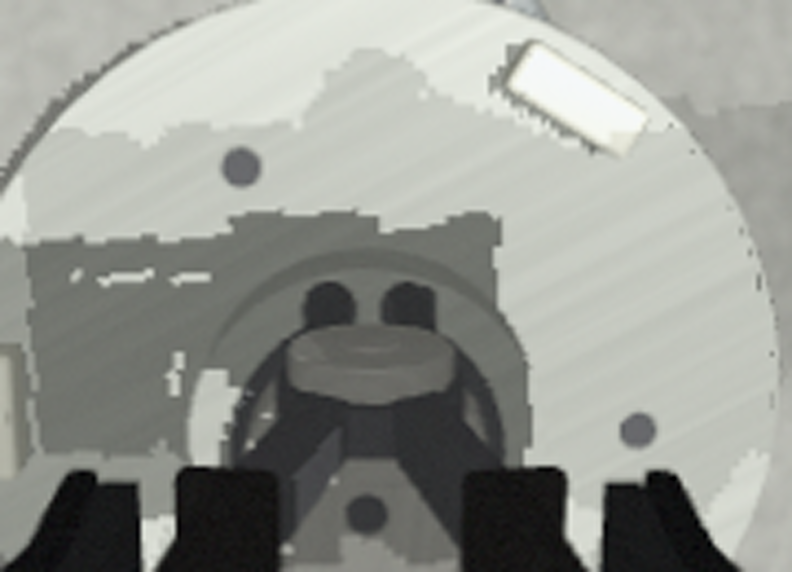

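View pics/s20.png

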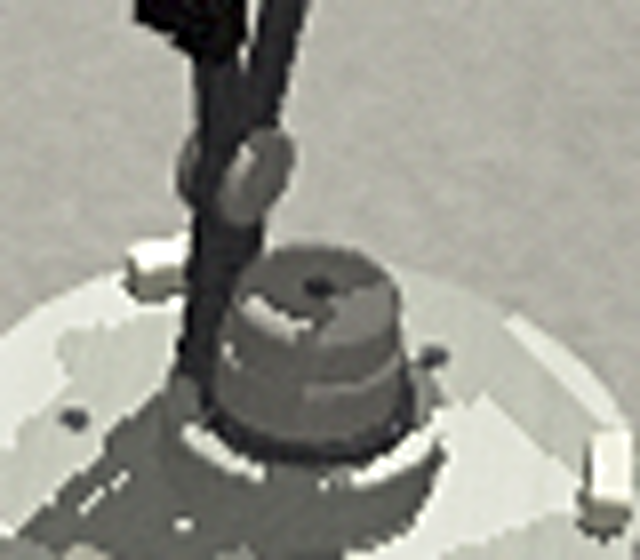

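The lug gap is back to 6.4 px (relaxed) and the ring sits under the land. Lifting the pins straight out.

>>> send_rows:
  deltas:
    - {"x":0,"y":0,"z":-0.1,"ax":0,"ay":0,"az":0,"claw":5.75}
    - {"x":0,"y":0,"z":-0.1,"ax":0,"ay":0,"az":0,"claw":5.75}
    - {"x":0,"y":0,"z":-0.15,"ax":0,"ay":0,"az":0,"claw":5.75}
    - {"x":0,"y":0,"z":-0.15,"ax":0,"ay":0,"az":0,"claw":5.75}
    - {"x":0,"y":0,"z":-0.2,"ax":0,"ay":0,"az":0,"claw":5.75}
    - {"x":0,"y":0,"z":-0.2,"ax":0,"ay":0,"az":0,"claw":5.75}
    - {"x":0,"y":0,"z":-0.3,"ax":0,"ay":0,"az":0,"claw":5.75}
    - {"x":0,"y":0,"z":-0.3,"ax":0,"ay":0,"az":0,"claw":5.75}
    - {"x":0,"y":0,"z":-0.3,"ax":0,"ay":0,"az":0,"claw":5.75}
    - {"x":0,"y":0,"z":-0.2,"ax":0,"ay":0,"az":0,"claw":5.75}

```text
time_s: 27.95
tool_pos: [0.5357, -0.1623, 0.2242]
orientation: [180.0, -0.0, -6.0]
force: [0.8, 0.4, -1.2]
width: 0.0581
```

```bash
python3 - <<'E'
from h import *
to([.5344,-.1621,.2034],-6)
shot("w21",crop=(200,130,380,260),f=4.4)
shot("s21","side",crop=(330,110,410,180),f=8)
E
```

```text
t 27.95 pos [ 535.7 -162.3  224.2] rpy [ 1.7999e+02 -2.0000e-02 -6.0300e+00] F [ 0.8  0.4 -1.2] w 58.1
delta tool cm [-0.13 -0.01  2.08]
rotvec [ 0.0002 -0.0004 -0.0005]
```

View pics/w21.png

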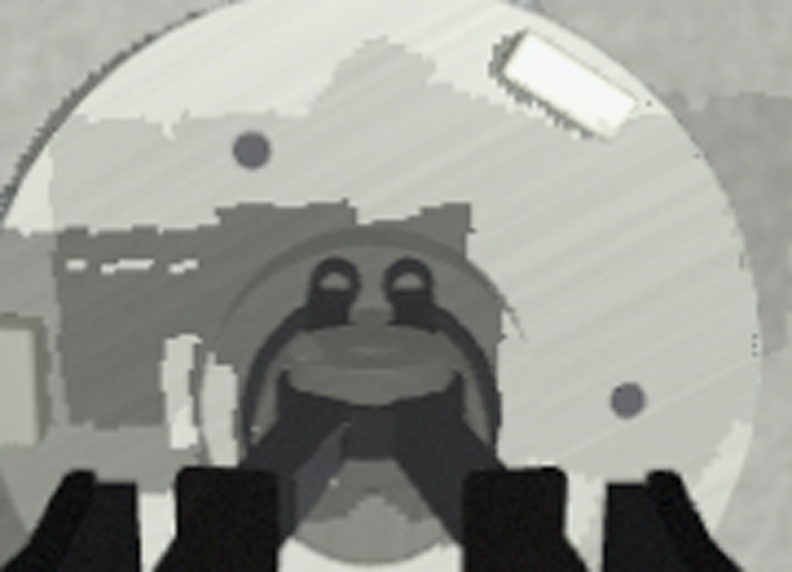

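View pics/s21.png

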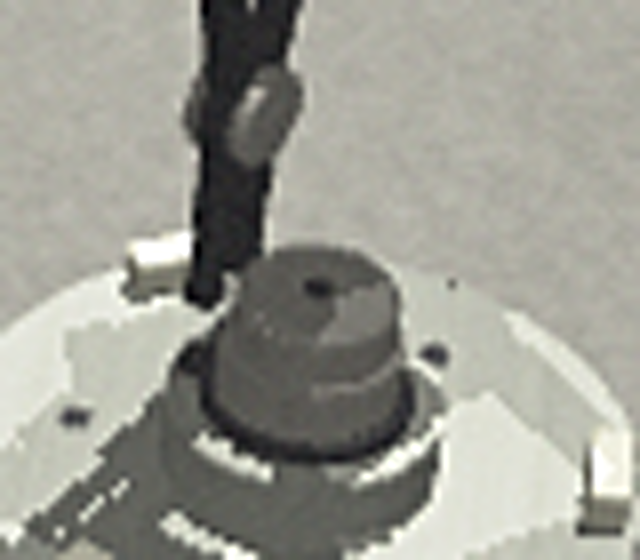

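The ring is seated, with its two lug holes at crop (335,283) and (410,283) at relaxed spacing, and the pins are clear. Carrying the pliers back to the block.

>>> send_rows:
  deltas:
    - {"x":0,"y":0,"z":-0.5,"ax":0,"ay":0,"az":0,"claw":5.75}
    - {"x":0,"y":0,"z":-0.9,"ax":0,"ay":0,"az":0,"claw":5.75}
    - {"x":0,"y":0,"z":-1.2,"ax":0,"ay":0,"az":0,"claw":5.75}
    - {"x":0,"y":-0.4,"z":-1.2,"ax":0,"ay":0,"az":0,"claw":5.75}
    - {"x":-0.2,"y":-0.9,"z":-0.8,"ax":0,"ay":0,"az":0,"claw":5.75}
    - {"x":-0.4,"y":-1.5,"z":-0.4,"ax":0,"ay":0,"az":0,"claw":5.75}
    - {"x":-0.5,"y":-2.1,"z":0,"ax":0,"ay":0,"az":0,"claw":5.75}
    - {"x":-0.6,"y":-2.6,"z":0,"ax":0,"ay":0,"az":0,"claw":5.75}
    - {"x":-0.6,"y":-2.8,"z":0,"ax":0,"ay":0,"az":0,"claw":5.75}
    - {"x":-0.6,"y":-2.8,"z":0,"ax":0,"ay":0,"az":0,"claw":5.75}

```text
time_s: 29.05
tool_pos: [0.5194, -0.0266, 0.2738]
orientation: [-180.0, 0.1, -6.0]
force: [-0.4, 0.5, -2.3]
width: 0.0579
```

>>> send_rows:
  deltas:
    - {"x":-0.6,"y":-2.8,"z":0,"ax":0,"ay":0,"az":0,"claw":5.75}
    - {"x":-0.6,"y":-2.8,"z":0,"ax":0,"ay":0,"az":0,"claw":5.75}
    - {"x":-0.6,"y":-2.8,"z":0,"ax":0,"ay":0,"az":0,"claw":5.75}
    - {"x":-0.6,"y":-2.8,"z":0,"ax":0,"ay":0,"az":0,"claw":5.75}
    - {"x":-0.6,"y":-2.8,"z":0,"ax":0,"ay":0,"az":0,"claw":5.75}
    - {"x":-0.6,"y":-2.8,"z":0,"ax":0,"ay":0,"az":0,"claw":5.75}
    - {"x":-0.6,"y":-2.3,"z":0,"ax":0,"ay":0,"az":0,"claw":5.75}
    - {"x":-0.4,"y":-1.7,"z":0,"ax":0,"ay":0,"az":-0.02,"claw":5.75}
    - {"x":-0.3,"y":-1.0,"z":0,"ax":0,"ay":0,"az":-0.035,"claw":5.75}
    - {"x":-0.1,"y":-0.4,"z":0,"ax":0,"ay":0,"az":-0.032,"claw":5.75}

```text
time_s: 30.05
tool_pos: [0.4925, 0.1984, 0.2738]
orientation: [-180.0, 0.0, -0.8]
force: [-0.4, 0.3, -2.0]
width: 0.0578
```

>>> send_rows:
  deltas:
    - {"x":0,"y":0,"z":0,"ax":0,"ay":0,"az":0,"claw":5.75}
    - {"x":0,"y":0,"z":0,"ax":0,"ay":0,"az":0,"claw":5.75}
    - {"x":0,"y":0,"z":0,"ax":0,"ay":0,"az":0,"claw":5.75}
    - {"x":0,"y":0,"z":0,"ax":0,"ay":0,"az":0,"claw":5.75}
    - {"x":0,"y":0,"z":0,"ax":0,"ay":0,"az":0,"claw":5.75}
    - {"x":0,"y":0,"z":0,"ax":0,"ay":0,"az":0,"claw":5.75}
    - {"x":0,"y":0,"z":0,"ax":0,"ay":0,"az":0,"claw":5.75}
    - {"x":0,"y":0,"z":0,"ax":0,"ay":0,"az":0,"claw":5.75}
    - {"x":0,"y":0,"z":0,"ax":0,"ay":0,"az":0,"claw":5.75}
    - {"x":0,"y":0,"z":0,"ax":0,"ay":0,"az":0,"claw":5.75}

```text
time_s: 31.05
tool_pos: [0.4937, 0.197, 0.2738]
orientation: [-180.0, -0.0, -1.0]
force: [1.1, -0.2, -2.1]
width: 0.0575
```

```bash
python3 - <<'E'
from h import *
to([.4955,.1974,.2263],-1)
shot("w22",crop=(180,150,380,290),f=4);shot("s22","side",crop=(210,50,350,320),f=2.2)
E
```

```text
t 31.05 pos [493.7 197.  273.8] rpy [-180.     -0.     -1.04] F [ 1.1 -0.2 -2.1] w 57.5
delta tool cm [ 0.18 -0.04  4.75]
rotvec [-0.     -0.     -0.0007]
```

View pics/w22.png

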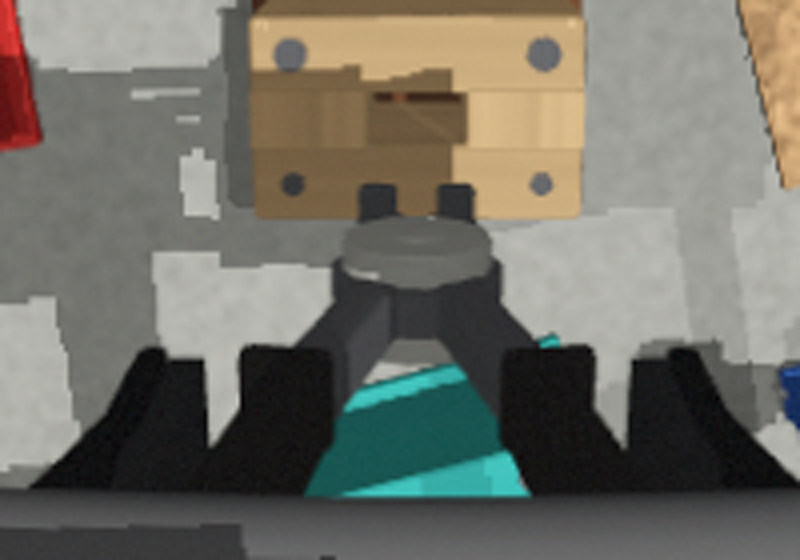

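View pics/s22.png

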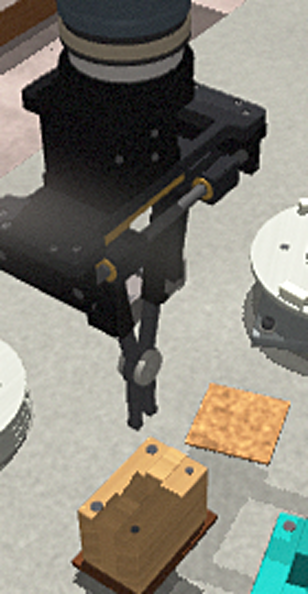

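The pliers still hang straight. The tips are centred at crop (417,~200) and the block screws at (290,55), (543,55), (292,184) and (541,184). Computing the alignment.

```bash
python3 - <<'E'
from h import *
D=np.load("pics/w22.npz");p,R=D["pos"],D["R"]
def tl(x,y,z): return ((R.T@(wray(180+x/4,150+y/4,z,p,R)-p))*1000).round(2)
s=[tl(*a,.072) for a in((290,55),(543,55),(292,184),(541,184))];print(s,np.mean(s,0))
for z in(.114,.116,.118):print(z,tl(417,184,p[2]-z)-[5,0,0])
E
```

```text
[array([ 20.28, -33.91, 201.76]), array([ 20.36,  37.79, 201.76]), array([-17.52, -34.11, 201.76]), array([-17.44,  38.09, 201.76])] [  1.42    1.965 201.76 ]
0.114 [  0.2   2.  114. ]
0.116 [ -0.31   2.   116.  ]
0.118 [ -0.83   2.01 118.  ]
```

>>> send_rows:
  deltas:
    - {"x":0.17,"y":0,"z":0.8,"ax":0,"ay":0,"az":0,"claw":5.75}
    - {"x":0,"y":0,"z":1.4,"ax":0,"ay":0,"az":0,"claw":5.75}
    - {"x":0,"y":0,"z":1.4,"ax":0,"ay":0,"az":0,"claw":5.75}
    - {"x":0,"y":0,"z":1.0,"ax":0,"ay":0,"az":0,"claw":5.75}
    - {"x":0,"y":0,"z":1.2,"ax":0,"ay":0,"az":0,"claw":5.75}
    - {"x":0,"y":0,"z":1.4,"ax":0,"ay":0,"az":0,"claw":5.75}
    - {"x":0,"y":0,"z":1.5,"ax":0,"ay":0,"az":0,"claw":5.75}
    - {"x":0,"y":0,"z":1.5,"ax":0,"ay":0,"az":0,"claw":5.75}
    - {"x":0,"y":0,"z":1.2,"ax":0,"ay":0,"az":0,"claw":5.75}
    - {"x":0,"y":0,"z":0.6,"ax":0,"ay":0,"az":0,"claw":5.75}

```text
time_s: 32.15
tool_pos: [0.4949, 0.1969, 0.1524]
orientation: [180.0, 0.1, -1.0]
force: [-0.0, 0.1, -1.3]
width: 0.0572
```

>>> send_rows:
  deltas:
    - {"x":0,"y":0,"z":0.3,"ax":0,"ay":0,"az":0,"claw":5.75}
    - {"x":0,"y":0,"z":0.3,"ax":0,"ay":0,"az":0,"claw":5.75}
    - {"x":0,"y":0,"z":0.2,"ax":0,"ay":0,"az":0,"claw":5.75}
    - {"x":0,"y":0,"z":0.2,"ax":0,"ay":0,"az":0,"claw":5.75}
    - {"x":0,"y":0,"z":0.1,"ax":0,"ay":0,"az":0,"claw":5.75}
    - {"x":0,"y":0,"z":0.1,"ax":0,"ay":0,"az":0,"claw":5.75}
    - {"x":0,"y":0,"z":0,"ax":0,"ay":0,"az":0,"claw":5.75}
    - {"x":0,"y":0,"z":0,"ax":0,"ay":0,"az":0,"claw":5.75}
    - {"x":0,"y":0,"z":0,"ax":0,"ay":0,"az":0,"claw":5.75}
    - {"x":0,"y":0,"z":0,"ax":0,"ay":0,"az":0,"claw":5.75}

```text
time_s: 33.15
tool_pos: [0.4954, 0.197, 0.1418]
orientation: [-180.0, -0.0, -1.0]
force: [0.0, 0.2, -1.7]
width: 0.0574
```

```bash
python3 - <<'E'
from h import *
to([.4955,.1974,.1365],-1)
shot("w23",crop=(140,150,420,340),f=2.8);shot("s23","side",crop=(220,130,350,330),f=3)
E
```

```text
t 33.15 pos [495.4 197.  141.8] rpy [-1.80e+02 -1.00e-02 -1.04e+00] F [ 0.   0.2 -1.7] w 57.4
delta tool cm [ 0.   -0.04  0.53]
rotvec [-0.     -0.0002 -0.0007]
```

View pics/w23.png

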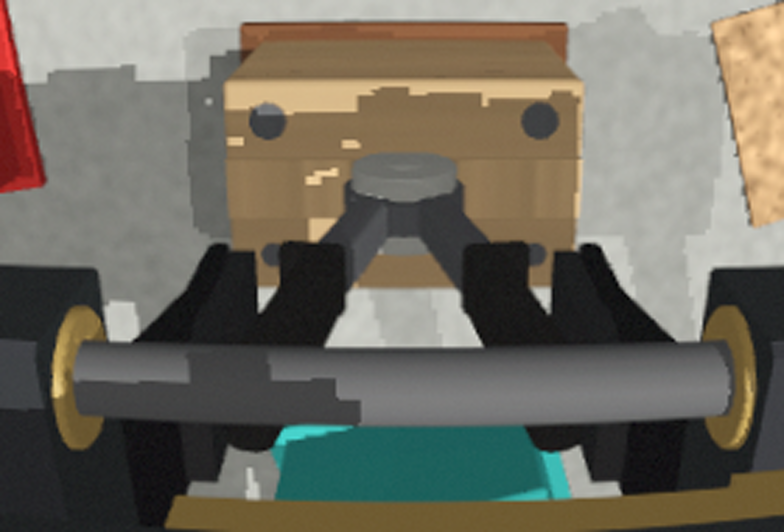

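View pics/s23.png

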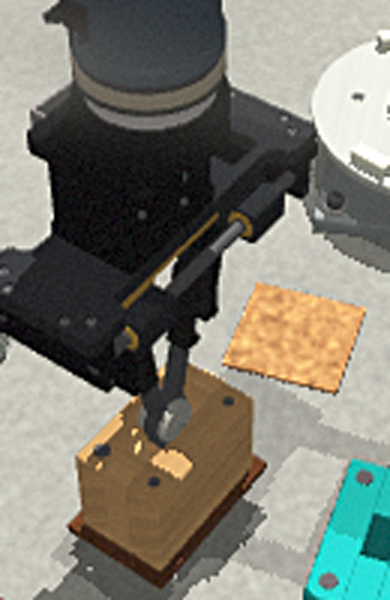

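The tips are well in the pocket. Lowering until the boss rests on the edges.

>>> send_rows:
  deltas:
    - {"x":0,"y":0,"z":0.1,"ax":0,"ay":0,"az":0,"claw":5.75}
    - {"x":0,"y":0,"z":0.1,"ax":0,"ay":0,"az":0,"claw":5.75}
    - {"x":0,"y":0,"z":0.1,"ax":0,"ay":0,"az":0,"claw":5.75}
    - {"x":0,"y":0,"z":0.1,"ax":0,"ay":0,"az":0,"claw":5.75}
    - {"x":0,"y":0,"z":0.1,"ax":0,"ay":0,"az":0,"claw":5.75}
    - {"x":0,"y":0,"z":0.1,"ax":0,"ay":0,"az":0,"claw":5.75}
    - {"x":0,"y":0,"z":0,"ax":0,"ay":0,"az":0,"claw":5.75}
    - {"x":0,"y":0,"z":0,"ax":0,"ay":0,"az":0,"claw":5.75}
    - {"x":0,"y":0,"z":0,"ax":0,"ay":0,"az":0,"claw":5.75}
    - {"x":0,"y":0,"z":0,"ax":0,"ay":0,"az":0,"claw":5.75}

```text
time_s: 34.25
tool_pos: [0.4955, 0.197, 0.1359]
orientation: [-180.0, -0.0, -1.0]
force: [0.3, 0.9, -0.2]
width: 0.0579
```

>>> send_rows:
  deltas:
    - {"x":0,"y":0,"z":0.05,"ax":0,"ay":0,"az":0,"claw":5.75}
    - {"x":0,"y":0,"z":0.05,"ax":0,"ay":0,"az":0,"claw":5.75}
    - {"x":0,"y":0,"z":0.05,"ax":0,"ay":0,"az":0,"claw":5.75}
    - {"x":0,"y":0,"z":0,"ax":0,"ay":0,"az":0,"claw":5.75}
    - {"x":0,"y":0,"z":0,"ax":0,"ay":0,"az":0,"claw":5.75}
    - {"x":0,"y":0,"z":0,"ax":0,"ay":0,"az":0,"claw":5.75}
    - {"x":0,"y":0,"z":0,"ax":0,"ay":0,"az":0,"claw":5.75}
    - {"x":0,"y":0,"z":0,"ax":0,"ay":0,"az":0,"claw":5.75}
    - {"x":0,"y":0,"z":0,"ax":0,"ay":0,"az":0,"claw":5.75}
    - {"x":0,"y":0,"z":0,"ax":0,"ay":0,"az":0,"claw":5.75}

```text
time_s: 35.25
tool_pos: [0.4963, 0.1971, 0.1351]
orientation: [-180.0, -0.1, -1.0]
force: [-0.1, -0.2, 6.2]
width: 0.0575
```

The boss is resting on the block (+6 N). Releasing slowly, then withdrawing straight up.

>>> send_rows:
  deltas:
    - {"x":0,"y":0,"z":-0.05,"ax":0,"ay":0,"az":0,"claw":5.9}
    - {"x":0,"y":0,"z":0,"ax":0,"ay":0,"az":0,"claw":6.1}
    - {"x":0,"y":0,"z":0,"ax":0,"ay":0,"az":0,"claw":6.4}
    - {"x":0,"y":0,"z":0,"ax":0,"ay":0,"az":0,"claw":6.7}
    - {"x":0,"y":0,"z":0,"ax":0,"ay":0,"az":0,"claw":7.1}
    - {"x":0,"y":0,"z":0,"ax":0,"ay":0,"az":0,"claw":7.6}
    - {"x":0,"y":0,"z":0,"ax":0,"ay":0,"az":0,"claw":8.2}
    - {"x":0,"y":0,"z":0,"ax":0,"ay":0,"az":0,"claw":8.7}
    - {"x":0,"y":0,"z":0,"ax":0,"ay":0,"az":0,"claw":8.7}
    - {"x":0,"y":0,"z":0,"ax":0,"ay":0,"az":0,"claw":8.7}

```text
time_s: 36.25
tool_pos: [0.4954, 0.197, 0.1348]
orientation: [-180.0, -0.0, -1.0]
force: [-0.2, 0.4, 0.1]
width: 0.0865
```

```bash
python3 - <<'E'
from h import *
to([.4955,.1974,.1365],-1)
shot("w24",crop=(140,150,420,340),f=2.8)
E
```

```text
t 36.25 pos [495.4 197.  134.8] rpy [-1.80e+02 -1.00e-02 -1.04e+00] F [-0.2  0.4  0.1] w 86.5
delta tool cm [ 0.01 -0.04 -0.17]
rotvec [-0.     -0.0001 -0.0007]
```

View pics/w24.png

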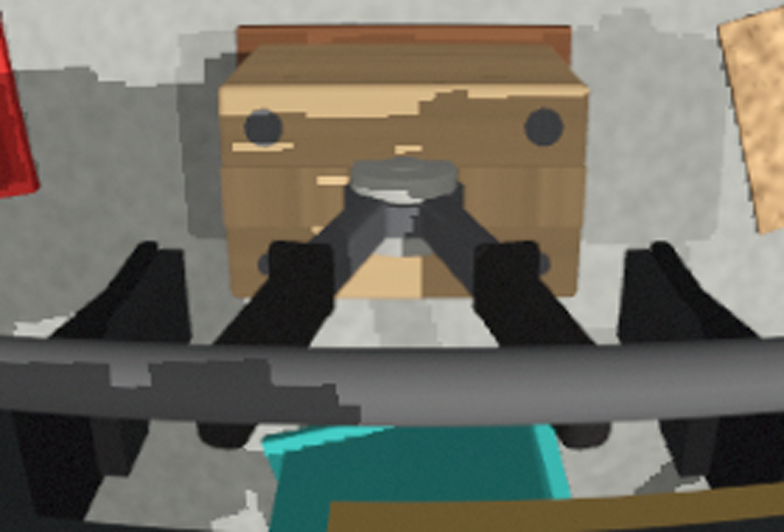

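Released: the pliers hang as at the start, with the fingers clear on both sides (gaps about 85 px left and right). Withdrawing upward.

>>> send_rows:
  deltas:
    - {"x":0,"y":0,"z":-0.5,"ax":0,"ay":0,"az":0,"claw":8.7}
    - {"x":0,"y":0,"z":-1.0,"ax":0,"ay":0,"az":0,"claw":8.7}
    - {"x":0,"y":0,"z":-1.5,"ax":0,"ay":0,"az":0,"claw":8.7}
    - {"x":0,"y":0,"z":-2.0,"ax":0,"ay":0,"az":0,"claw":8.7}
    - {"x":0,"y":0,"z":-2.5,"ax":0,"ay":0,"az":0,"claw":8.7}
    - {"x":0,"y":0,"z":-2.5,"ax":0,"ay":0,"az":0,"claw":8.7}
    - {"x":0,"y":0,"z":-2.5,"ax":0,"ay":0,"az":0,"claw":8.7}
    - {"x":0,"y":0,"z":-2.0,"ax":0,"ay":0,"az":0,"claw":8.7}
    - {"x":0,"y":0,"z":-1.0,"ax":0,"ay":0,"az":0,"claw":8.7}
    - {"x":0,"y":0,"z":-0.3,"ax":0,"ay":0,"az":0,"claw":8.7}

```text
time_s: 37.3
tool_pos: [0.4959, 0.1971, 0.2944]
orientation: [-180.0, -0.2, -1.0]
force: [0.4, -0.6, -0.1]
width: 0.0869
```

>>> send_rows:
  deltas:
    - {"x":-2,"y":0,"z":0,"ax":0,"ay":0,"az":0,"claw":8.7}
    - {"x":-2,"y":0,"z":0,"ax":0,"ay":0,"az":0,"claw":8.7}
    - {"x":-2,"y":0,"z":0,"ax":0,"ay":0,"az":0,"claw":8.7}
    - {"x":-1,"y":0,"z":0,"ax":0,"ay":0,"az":0,"claw":8.7}
    - {"x":0,"y":0,"z":0,"ax":0,"ay":0,"az":0,"claw":8.7}
    - {"x":0,"y":0,"z":0,"ax":0,"ay":0,"az":0,"claw":8.7}
    - {"x":0,"y":0,"z":0,"ax":0,"ay":0,"az":0,"claw":8.7}
    - {"x":0,"y":0,"z":0,"ax":0,"ay":0,"az":0,"claw":8.7}
    - {"x":0,"y":0,"z":0,"ax":0,"ay":0,"az":0,"claw":8.7}
    - {"x":0,"y":0,"z":0,"ax":0,"ay":0,"az":0,"claw":8.7}

```text
time_s: 38.3
tool_pos: [0.4257, 0.1982, 0.2927]
orientation: [180.0, 0.0, -1.1]
force: [-0.4, 0.0, 0.9]
width: 0.087
```

```bash
python3 - <<'E'
from h import *
to([.4955,.1974,.1365],-1)
shot("s25","side",crop=(230,120,430,320),f=3);shot("t25","top",crop=(180,160,460,280),f=2.8);shot("t25b","top",crop=(370,180,450,250),f=8)
a=np.load("pics/side0.npz")["p"].astype(int);b=np.load("pics/s25.npz")["p"].astype(int)
D=np.load("pics/s25.npz");P=cloud("side",D["d"]);m=np.zeros((420,560),bool);m[135:215,318:415]=1
q=m&(P[...,2]>.058)&(P[...,2]<.072);print("plate z",np.median(P[q][:,2]))
g=lambda n:cv2.cvtColor(np.load(n)["p"],cv2.COLOR_RGB2GRAY).astype(np.float32)
for nm,f0,f1,boxes in(("side","pics/side0.npz","pics/s25.npz",dict(plates=(135,195,225,275),tumbler=(105,250,165,335),tray=(225,145,300,200),grips=(255,215,295,285))),("top","pics/top0.npz","pics/t25.npz",dict(plates=(190,75,275,160),tumbler=(125,115,175,165),tray=(320,92,375,160)))):
    A,B=g(f0),g(f1)
    for k,(x0,y0,x1,y1) in boxes.items():print(nm,k,np.round(cv2.phaseCorrelate(A[y0:y1,x0:x1].copy(),B[y0:y1,x0:x1].copy()),2))
E
```

```text
t 38.3 pos [425.7 198.2 292.7] rpy [180.     0.    -1.05] F [-0.4  0.   0.9] w 87.0
delta tool cm [ 6.98 -0.05 15.61]
rotvec [ 0.      0.0001 -0.001 ]
plate z 0.06419178816816291Traceback (most recent call last):
  File "<stdin>", line 10, in <module>
    return _wrapfunc(a, 'round', decimals=decimals, out=out)
    return _wrapit(obj, method, *args, **kwds)
    conv = _array_converter(obj)
ValueError: setting an array element with a sequence. The requested array has an inhomogeneous shape after 1 dimensions. The detected shape was (2,) + inhomogeneous part.
```

View pics/s25.png

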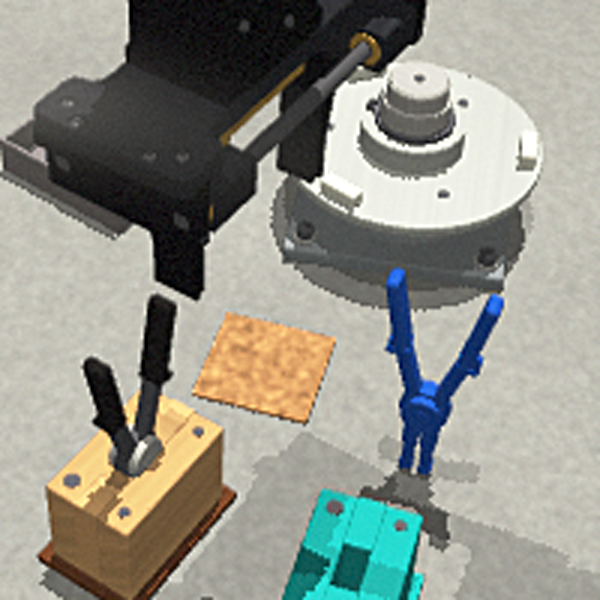

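View pics/t25b.png

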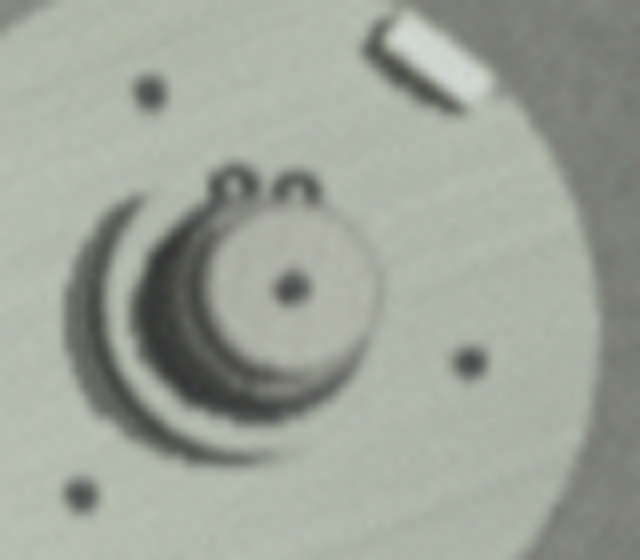

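View pics/t25.png

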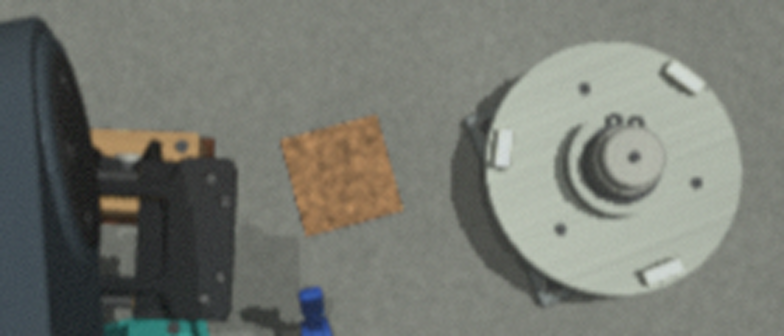

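The nest plate now rests at 64.2 mm, 2.5 mm below its free height. That is where a ring lifted against the groove's upper edge would hold it. The pliers hang upright in the block as at the start, and the robot is clear. Handing in.

```bash
python3 - <<'E'
from rig import *
print(job_done())
E
```

```text
the job is handed in; nothing more can be done
None
```

I finished the whole sequence and handed the job in at about 38.5 s of the 72 s allowed. `job_done()` gives no verdict, so the result rests on my own last checks.

**What I did:** I took the black-gripped pliers from the wooden block and put the pins in the lug holes. I spread the ring to about 0.16 rad by image estimate and slid it down the spindle. I pressed the nest 4 mm to its stop with about 17 N, let the ring close, then put the pliers back in the pocket and let go.

**Checks that agreed:**
- **Ring closed:** after release the lug gap and hole spacing were back to their relaxed values in the wrist view.
- **Ring seated:** the nest plate rests 2.5 mm below its free height, which is where a ring sitting under the groove's upper edge would hold it. Level and centring were inferred from this and the pictures, not measured directly.
- **Pliers:** they hang upright in the pocket with the grips sprung open, and the gripper is open and well clear.

**Checks that failed or were off:**
- **Bystanders:** the last check for movement stopped with an error and I didn't repeat it. I saw no contact with any of them during the run.
- **First move calls:** the first two were refused for missing fields, and nothing moved.
- **Camera calibration:** the wrist camera disagreed with the top camera by about 2 mm. I corrected for this by measuring ring and pliers in the same picture.

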